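Unpile the bench things into their own trays

TASK

The pile of things on the bench has to be cleared away. Take it apart from the top, one thing after another, and put each into the tray made for it: first the tape measure into the small short tray, then the pine offcut into the long narrow one, then the sanding block into the wide one, and last the tape roll into the round one. Set each down gently, without dropping or tipping it over, flat on the tray's floor and lengthwise in its tray, and do not disturb the screw tin and the torch.

Things in the scene. Friction and masses are not known exactly. Their poses are not given: they have to be found in the camera images.
- tape_roll: Roll of grey tape lying flat, the lowest thing of the pile: outside diameter 100 mm, hole diameter 54 mm, 24 mm high, so the rim is 23 mm thick. Origin: centre of its underside; z up. Can be gripped across the rim, one finger in the hole. About 0.12 kg.
- sanding_block: Cork sanding block with red-brown paper, 66 x 112 x 36 mm (x, y, z; to be gripped across x), second in the pile, flat on the tape roll. Origin: centre of its length and width, 36 mm below its top; its solid underside is 2 mm above the origin, so the origin stands 2 mm lower than the surface it rests on. About 0.14 kg.
- offcut: Pale pine offcut, 42 x 110 x 19 mm (x, y, z; to be gripped across x), third in the pile, lying across the sanding block. Origin: centre of its underside. About 0.14 kg.
- tape_measure: Yellow tape measure standing upright on top of the pile, across the offcut; 36 x 82 x 63 mm (x, y, z; to be gripped across x). Origin: centre of its underside; the grippable case spans x -16 to 18 mm, y -29 to 39 mm of it. About 0.3 kg.
- tray_roll: Round shallow wooden tray with cork floor, outside diameter 128 mm, inside 116 mm. Fixed to the bench. Origin: centre of its underside; z up. Floor 4 mm, lip top 9 mm above the bench.
- tray_block: The wide one of the three oblong wooden trays, inside 82 x 128 mm (x, y), outside 94 x 140. Fixed to the bench. Origin: centre of its underside; y along its length, z up. Base with cork floor 4 mm thick; lip 6 mm wide, top 9 mm above the bench, with a 44 mm wide finger gap in the middle of each long side. 
- tray_offcut: The long narrow one of the three oblong wooden trays, inside 58 x 126 mm (x, y), outside 70 x 138. Fixed to the bench. Origin: centre of its underside; y along its length, z up. Base with cork floor 4 mm thick; lip 6 mm wide, top 9 mm above the bench, with a 44 mm wide finger gap in the middle of each long side. 
- tray_measure: The small short one of the three oblong wooden trays, inside 52 x 98 mm (x, y), outside 64 x 110. Fixed to the bench. Origin: centre of its underside; y along its length, z up. Base with cork floor 4 mm thick; lip 6 mm wide, top 9 mm above the bench, with a 44 mm wide finger gap in the middle of each long side. 
- screw_tin: Bystander: open round metal tin with screws, diameter 81 mm, 36 mm high, loose. Origin: centre of its underside.
- flashlight: Bystander: dark aluminium torch lying on the bench, 37 x 142 x 37 mm (y along it), loose. Origin: centre of its underside.

How it is judged:
On the way, in this order (a step that is already met when the one before it is completed fails the run):
1. the tape measure lies in its own tray (horizontal distance between tape_measure and tray_measure below 0.015 m and z of tape_measure in the frame of tray_measure below 0.007 m and angle between tape_measure's own z axis and vertical below 0.06 rad and angle between the y axis of tape_measure and the y axis of tray_measure, either way round below 0.3 rad), for 0.2 s.
2. the pine offcut lies in its own tray (horizontal distance between offcut and tray_offcut below 0.015 m and z of offcut in the frame of tray_offcut below 0.007 m and angle between offcut's own z axis and vertical below 0.06 rad and angle between the y axis of offcut and the y axis of tray_offcut, either way round below 0.3 rad), for 0.2 s.
3. the sanding block lies in its own tray (horizontal distance between sanding_block and tray_block below 0.015 m and z of sanding_block in the frame of tray_block below 0.005 m and angle between sanding_block's own z axis and vertical below 0.06 rad and angle between the y axis of sanding_block and the y axis of tray_block, either way round below 0.3 rad), for 0.2 s.
4. the tape roll lies in its own tray (horizontal distance between tape_roll and tray_roll below 0.015 m and z of tape_roll in the frame of tray_roll below 0.007 m and angle between tape_roll's own z axis and vertical below 0.06 rad), for 0.2 s.
At the end, for the whole second after the job is handed in: Each of the four things is in its own tray: its origin within 15 mm (horizontally) of the tray's centre, down on the tray's floor (within 3 mm), upright within 0.06 rad, the three oblong ones lengthwise within 0.3 rad (either way round); all released and at rest (all of step 1 and all of step 2 and all of step 3 and all of step 4 and linear speed of each of tape_measure, offcut, sanding_block, tape_roll below 0.02 m/s and contact force between each of tape_measure, offcut, sanding_block, tape_roll and the fingers below 0.05 N); the robot touches nothing.
It fails at once if the screw tin or the torch is disturbed (moved more than 15 mm) (distance of any of screw_tin, flashlight from where it was at the start of the episode above 0.015 m).
It fails at once if a thing of the pile is tipped over (more than 45 degrees) (angle between any of tape_measure, offcut, sanding_block, tape_roll's own z axis and vertical above 0.8 rad).
It fails at once if a thing is dropped into its tray (comes down into it, lower than 50 mm, faster than 0.6 m/s) ((linear speed of tape_measure above 0.6 m/s and horizontal distance between tape_measure and tray_measure below 0.06 m and z of tape_measure in the frame of tray_measure below 0.05 m) or (linear speed of offcut above 0.6 m/s and horizontal distance between offcut and tray_offcut below 0.06 m and z of offcut in the frame of tray_offcut below 0.05 m) or (linear speed of sanding_block above 0.6 m/s and horizontal distance between sanding_block and tray_block below 0.06 m and z of sanding_block in the frame of tray_block below 0.05 m) or (linear speed of tape_roll above 0.6 m/s and horizontal distance between tape_roll and tray_roll below 0.06 m and z of tape_roll in the frame of tray_roll below 0.05 m)).
It also fails if it takes over 122 s, if anything falls off the work surface, if the arm or the gripper's body presses on something with over 40 N, if the wrist force passes 120 N, or if a joint passes its speed limit or range.

ROBOT

A 7-joint arm with a two-finger parallel gripper is mounted at the origin on a cart in front of the work surface, level with it; the furniture and walls round the work are solid. World frame = base frame: x ahead of the robot, y to its left, z up, the work surface at z = 0. Lengths are in m, angles in rad, forces in N, time in s.
With the tool pointing down it reaches from about 0.425 to 0.925 m from the base axis. Payload 6.8 kg.
Tool frame: the origin (TCP) lies at the very end of the fingers, on their centre line; the grasp point (between the pads) lies 19 mm behind it; z points along the fingers, y is the line along which they close (so a half turn about z gives the same grasp; the last joint's range is limited). The gripper opens to 85 mm and grips with 20 to 120 N. Pads are 22 mm wide; open, the fingers measure 114 mm over their backs; the gripper's body (76 mm by 85 mm) begins 54 mm behind the grasp point. The pads swing forward as they close: fully open they stand 13 mm farther back than shut.
Start: joints at [1.191, 0.477, 0.022, 1.555, -0.011, 1.109, -0.083], TCP at [0.181, -0.65, 0.231] pointing down, gripper open.
Joint ranges: [-2.96, 2.96], [-0.34, 2.1], [-1.41, 1.46], [0.24, 2.44], [-1.37, 4.51], [0.17, 1.92], [-2.96, 2.96]. Speed limits (rad/s): [2.39, 2.39, 3.14, 3.14, 3.14, 3.14, 3.14].

INTERFACE

Orientations are given as a unit quaternion [w, x, y, z].
In Python, from station import * gives the robot as it stands.
- The arm moves only by the tool jog_arm, never from a script. Its argument "moves" is one flat list of numbers, 7 for each row, row after row: the shift along the tool's x, y, z normalised to -1 to 1, where 1 is 20 mm, then the turn, a rotation vector about the tool's x, y, z normalised to -1 to 1, where 1 is 4 degrees, then the opening, from 0 (shut) to 1 (fully open). In form: [x, y, z, rx, ry, rz, claw, x, y, z, rx, ry, rz, claw, ...]. A call has exactly 8 rows; each row shifts and turns the commanded pose from where the row before left it, along the tool's axes as they then stand; what a row does not reach is not made up. A row lasts 1/12 s, in which the tool goes at most 41.7 mm and 7.16 degrees, less where a joint would pass 70% of its speed; a pose out of reach is approached as far as the arm can. A call with a number of a shift or a turn outside -1 to 1 is refused whole. A call with a gripper value outside its range is refused whole. The fingers move at their own pace and stop on an object; "grip_force" is the grip in N (left out, the last holds). Time passes only in rows, so rows that do not move let the fingers close, or fill a call up. It gives the time, the measured TCP pose, the force, the opening and the grip force at its end, in the units of the state.
- get_obs(): the state, without advancing time (a new reading comes with each control period).
- read_camera(name): name is "scene" or "top"; returns a dict with "color" (420x560x3 uint8, blue, green, red), "fx", "fy", "cx", "cy" (pixels), "rvec" (rotation vector, rad) and "tvec" (3), from world to camera coordinates, as OpenCV has them. Camera axes: x right, y down, z forward; pixel columns grow to the right and rows downward; lengths in m; the calibration is good to about 2 mm. A picture is of the moment at which its call begins. There is no depth.
- hand_in(): hands the job in; it is judged then, once.
The state is a dict: "t": time; "q": joint angles; "joint_vel": joint speeds; "joint_torque": joint torques, N m; "eef_pos": TCP position; "tool_rot": TCP orientation; "contact_force": force on the tool from outside, world axes, zero at the start; "torque": the same for the moment, N m; "gripper_width": opening from 0.0 (shut) to 1.0 (fully open); "grasp_force": force on a finger pad.
Only numpy, scipy, OpenCV 4.12 (cv2) and the standard library are available. Lean on these libraries where they do the work, as an engineer would, in place of code of your own. Each camera call takes 0.05 s, during which the arm holds its last target. There are 200 camera calls.

## Working session

There is one attempt and no reset: what is moved stays moved. The work goes in short steps, Python scripts to look and compute and a tool call to move; the robot and the scene stay as the last step left them, time stands still between calls to the robot, and variables do not carry over. Pictures are saved under pics/ and viewed, at most 19 in all, crops included, and the job is handed in when it is done.

Besides the shell and the picture viewer there is one more tool, called after "Emit:" as a command line: name --argument value ..., lists and objects as JSON in quotes. jog_arm: Moves the arm, as the interface text tells. Scaled input: -1 to 1 covers 20 mm each way for a shift and 4 degrees each way for a turn. Its arguments: {"type":"object","properties":{"moves":{"type":"array"},"grip_force":{"type":"number"}},"required":["moves"]}

```bash
mkdir -p pics; ls
python3 - <<'E'
from station import *
import cv2, pickle
print(get_obs())
for n in("scene","top"):
    r=read_camera(n); cv2.imwrite(f"pics/{n}0.png",r["color"]); pickle.dump(r,open(f"{n}0.pkl","wb"))
    print(n,{k:v for k,v in r.items() if k!="color"})
E
```

```text
pics
{'t': 0.0, 'q': array([ 1.19089394,  0.47776839,  0.02234896,  1.55644646, -0.01150744,
        1.10932347, -0.08312516]), 'joint_vel': array([-0.00033446,  0.0004198 , -0.00142221,  0.00026383, -0.00047812,
        0.00143841, -0.00124638]), 'joint_torque': array([ 6.37254789e-05, -5.96442676e+01,  1.60787601e+00, -2.81192869e+01,
        1.24252687e-02,  9.32182797e-03,  1.18242457e-05]), 'eef_pos': array([ 0.18103787, -0.64965067,  0.23034928]), 'tool_rot': array([-8.89017034e-04,  9.90780245e-01,  1.35475755e-01, -1.88142986e-04]), 'contact_force': array([-0.12773612, -0.30536185, -0.04903021]), 'torque': array([0.03190359, 0.03349642, 0.01297251]), 'grasp_force': 0.0, 'gripper_width': 0.9964153291361532}
scene {'fx': 437.0238324665678, 'fy': 437.0238324665678, 'cx': 280.93469995599463, 'cy': 208.671776264484, 'rvec': array([ 1.22329443, -2.27941186,  0.95449867]), 'tvec': array([0.27228871, 0.3650032 , 0.92864209])}
top {'fx': 478.6149742285303, 'fy': 478.6149742285303, 'cx': 278.6029446574984, 'cy': 207.43451609836416, 'rvec': array([ 2.17436083, -2.03532362,  0.22496577]), 'tvec': array([-0.0241757 ,  0.51025777,  1.1200134 ])}
```

View pics/scene0.png

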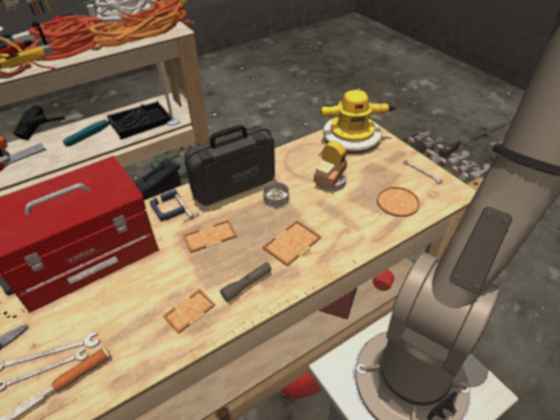

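View pics/top0.png

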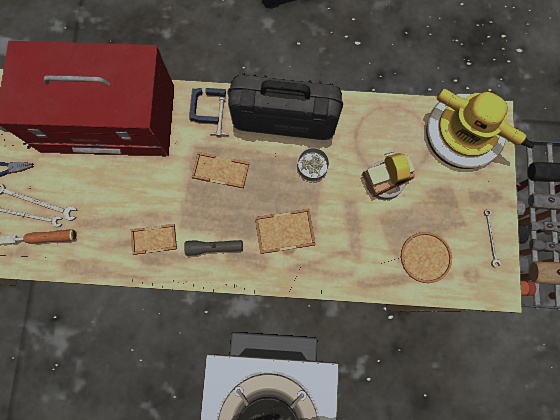

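The scene view shows the pile at about (333,170), with the roll tray at (398,201). In the top view:
- Pile: (388,175)
- Measure tray: (154,239)
- Offcut tray: (221,170)
- Block tray: (285,231)
- Round tray: (426,257)
- Tin: (312,165)
- Torch: (213,247)

Next I'll make enlarged crops of the pile and masks for the trays.

```bash
cat > h.py <<'E'
import cv2, numpy as np, pickle
def load(n): return pickle.load(open(n+".pkl","rb"))
def KRt(c):
    return np.array([[c["fx"],0,c["cx"]],[0,c["fy"],c["cy"]],[0,0,1]]),cv2.Rodrigues(np.array(c["rvec"]))[0],np.array(c["tvec"])
def ray(c,uv):
    K,R,t=KRt(c); uv=np.atleast_2d(uv).astype(float)
    return -R.T@t,(R.T@np.linalg.inv(K)@np.c_[uv,np.ones(len(uv))].T).T
def onplane(c,uv,z):
    o,d=ray(c,uv); return o+d*((z-o[2])/d[:,2])[:,None]
def proj(c,P):
    return cv2.projectPoints(np.atleast_2d(P).astype(float),np.array(c["rvec"]),np.array(c["tvec"]),KRt(c)[0],None)[0][:,0]
def tri(c1,u1,c2,u2):
    M=[]
    for c in(c1,c2):
        K,R,t=KRt(c); M.append(K@np.c_[R,t])
    X=cv2.triangulatePoints(M[0],M[1],np.atleast_2d(u1).astype(float).T,np.atleast_2d(u2).astype(float).T)
    return (X[:3]/X[3]).T
E
python3 - <<'E'
from h import *
t=load("top0");s=load("scene0")
a=t["color"][145:205,350:420];b=s["color"][135:195,300:370]
m=np.hstack([cv2.resize(x,None,fx=5.7,fy=5.7,interpolation=cv2.INTER_CUBIC) for x in(a,b)]);cv2.imwrite("pics/pile.png",m);print(m.shape)
# trays: colour masks
for nm,c in(("top",t),("scene",s)):
    hsv=cv2.cvtColor(c["color"],cv2.COLOR_BGR2HSV)
    m=cv2.inRange(hsv,(5,110,120),(16,255,255))
    m=cv2.morphologyEx(m,cv2.MORPH_CLOSE,np.ones((3,3)))
    n,l,st,ce=cv2.connectedComponentsWithStats(m)
    for i in range(1,n):
        if st[i,4]>250: 
            cn=cv2.findContours((l==i).astype(np.uint8),cv2.RETR_EXTERNAL,cv2.CHAIN_APPROX_NONE)[0][0]
            print(nm,st[i],ce[i].round(1),cv2.minAreaRect(onplane(c,cn[:,0],.009)[:,:2].astype(np.float32)))
E
```

```text
(342, 798, 3)
top [192 152  57  35 832] [220.3 169.7] ((0.6125988364219666, 0.16904686391353607), (0.1368248164653778, 0.0686788335442543), 82.17107391357422)
top [ 255  209   60   44 1198] [284.8 231.6] ((0.4627227485179901, -0.008692525327205658), (0.0925755575299263, 0.1388111561536789), 12.915824890136719)
top [131 224  45  30 686] [154.  238.4] ((0.42000728845596313, 0.3205052316188812), (0.06231972947716713, 0.10847358405590057), 11.228113174438477)
top [ 23 231  50  11 365] [ 47.2 236. ] ((0.408939927816391, 0.5855624079704285), (0.021027283743023872, 0.12269626557826996), 8.106786727905273)
top [ 402  232   50   51 1343] [426.3 257. ] ((0.4196675419807434, -0.3675447702407837), (0.1256222277879715, 0.12279708683490753), 0.5932862162590027)
scene [  40    0  146   60 3828] [110.6  28.1] ((2.240015745162964, -0.11309108138084412), (0.789501965045929, 0.5401722192764282), 83.94246673583984)
scene [ 377  186   44   31 1033] [397.9 201. ] ((0.4167512059211731, -0.36779361963272095), (0.13026751577854156, 0.1295698583126068), 87.97319793701172)
scene [183 219  54  33 926] [209.  235.1] ((0.6078127026557922, 0.16714823246002197), (0.13834968209266663, 0.07689495384693146), 81.44960021972656)
scene [ 263  220   58   46 1360] [291.8 242.6] ((0.4508087635040283, -0.012057319283485413), (0.11278479546308517, 0.1434716433286667), 12.937262535095215)
scene [ 163  289   52   44 1031] [188.5 310.5] ((0.41485095024108887, 0.3180125057697296), (0.06876187026500702, 0.11084125190973282), 11.512981414794922)
scene [ 51 348  59  43 643] [ 78.8 368.7] ((0.41271933913230896, 0.5769045948982239), (0.029182134196162224, 0.12464062124490738), 7.214806079864502)
scene [227 370  59  41 288] [255.4 390.7] ((0.15834900736808777, 0.27918070554733276), (0.014944703318178654, 0.14008277654647827), 0.09468932449817657)
```

View pics/pile.png

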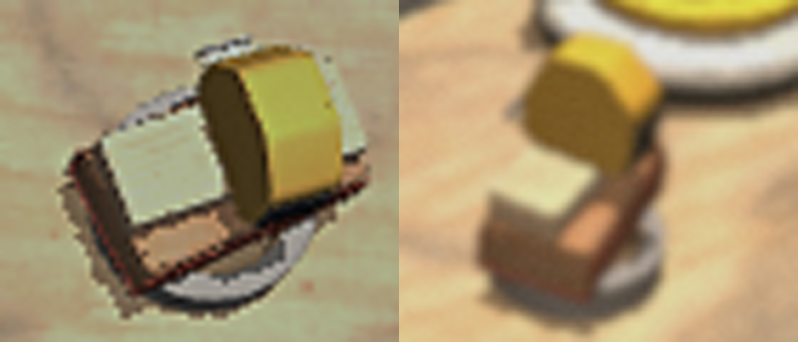

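The crop (top view at 5.7x) shows the offcut's left corners at (100,148) and (130,225) and its right end at (328,52)–(365,150). The measure's bright rim spans X from about 245 to 340, and the block's left end runs (70,165)–(140,290). Next I'll work these out in metres.

Run:
```python
from h import *
t=load("top0");s=load("scene0")
print("cams",ray(t,[0,0])[0].round(3),ray(s,[0,0])[0].round(3))
U=lambda P,o:np.array(o)+(np.array(P)+.5)/5.7-.5
T=lambda *P:U(P,(350,145)); S=lambda *P:U(np.array(P)-[399,0],(300,135))
# two-view heights: offcut left corner pairs, block left corners
pr=lambda n,a,b:print(n,(tri(t,a,s,b)*1000).round(0).tolist())
pr("offcut far-left,near-left",T((100,148),(130,225)),S((490,190),(555,215)) )
pr("block near-left top",T((140,290)),S((580,258)))
def rect(n,m,z,c=t):
    k=max(cv2.findContours(m,cv2.RETR_EXTERNAL,cv2.CHAIN_APPROX_NONE)[0],key=cv2.contourArea)
    print(n,cv2.contourArea(k),cv2.minAreaRect((onplane(c,k[:,0],z)[:,:2]*1000).astype(np.float32)))
big=cv2.resize(t["color"][145:205,350:420],None,fx=5.7,fy=5.7,interpolation=cv2.INTER_CUBIC)
hsv=cv2.cvtColor(big,cv2.COLOR_BGR2HSV)
for X,Y in((290,130),(235,130),(160,170),(345,110),(180,235),(100,230),(200,285)): print((X,Y),hsv[Y,X])
print("offcut corners",(onplane(t,T((100,148),(130,225),(328,52),(365,150)),.077)*1000).round(0)[:,:2].tolist())
print("measure rim TL,TR,BL,BR",(onplane(t,T((250,80),(325,60),(270,205),(340,150)),.14)*1000).round(0)[:,:2].tolist())
print("block L,near",(onplane(t,T((70,165),(140,290),(368,182)),.058)*1000).round(0)[:,:2].tolist())
# roll: grey outer
print("roll bottom pts",(onplane(t,T((160,300),(230,308),(290,275),(320,235)),.024)*1000).round(0)[:,:2].tolist())
```

```text
cams [ 0.259 -0.002  1.203] [-0.203  0.443  0.912]
offcut far-left,near-left [[612.0, -201.0, 79.0], [578.0, -216.0, 79.0]]
block near-left top [[556.0, -222.0, 61.0]]
(290, 130) [ 31 140 177]
(235, 130) [ 20 169  65]
(160, 170) [ 34  49 178]
(345, 110) [ 38  44 181]
(180, 235) [ 16  96 170]
(100, 230) [  4 156  90]
(200, 285) [ 16  18 157]
offcut corners [[613.0, -201.0], [579.0, -215.0], [663.0, -299.0], [620.0, -315.0]]
measure rim TL,TR,BL,BR [[626.0, -251.0], [637.0, -281.0], [574.0, -259.0], [599.0, -288.0]]
block L,near [[610.0, -192.0], [556.0, -224.0], [611.0, -322.0]]
roll bottom pts [[561.0, -239.0], [559.0, -270.0], [576.0, -297.0], [595.0, -310.0]]
```

Run:
```python
from h import *
t=load("top0");s=load("scene0")
U=lambda P,o:np.array(o)+(np.array(P)+.5)/5.7-.5
n=np.array([.165,-.985,0]);a=np.array([.985,.165,0])
def f(c,P,d):
    o,D=ray(c,P); X=o+D*((d-n@o)/(D@n))[:,None]; return np.c_[X@a,X[:,2]]*1000
P=[(525,100),(530,75),(565,45),(600,45),(628,80),(640,105),(633,160),(600,158),(530,125)]
print(f(s,U(np.array(P)-[399,0],(300,135)),.350).round(0).tolist())
Q=[(205,90),(203,120),(215,165),(250,220),(268,205),(270,150),(250,90),(225,65)]
print(f(t,U(np.array(Q),(350,145)),.350).round(0).tolist())
a1=s["color"][137:172,315:365];b=t["color"][148:190,378:428]
cv2.imwrite("pics/m.png",np.vstack([cv2.resize(x,None,fx=7.6,fy=7.6,interpolation=cv2.INTER_CUBIC) for x in(a1,b)]))
```

```text
[[593.0, 99.0], [591.0, 117.0], [568.0, 148.0], [545.0, 160.0], [524.0, 149.0], [515.0, 138.0], [516.0, 102.0], [538.0, 91.0], [588.0, 85.0]]
[[594.0, 70.0], [584.0, 59.0], [561.0, 68.0], [525.0, 108.0], [523.0, 138.0], [542.0, 153.0], [572.0, 138.0], [593.0, 107.0]]
```

View pics/m.png

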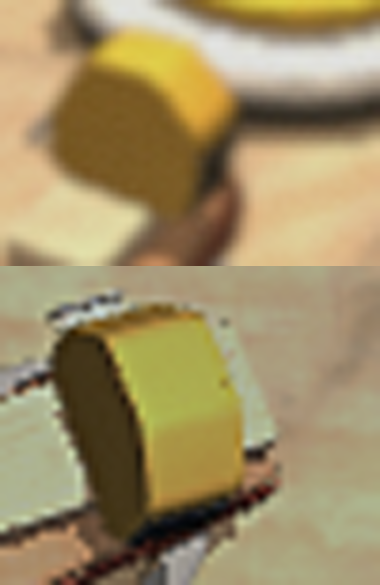

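The crop shows the case's rounded far end and its near end, with a dark hook at the near bottom, so the measure's +y points away from the robot at about 9.5°. The case centre is near (0.609, -0.269). Now moving to above the pile.

Emit:
jog_arm --moves '[0.8,-0.39,0,0,0,0,1,0.8,-0.39,0,0,0,0,1,0.8,-0.39,0,0,0,0,1,0.8,-0.39,0,0,0,0,1,0.8,-0.39,0,0,0,0,1,0.8,-0.39,0,0,0,0,1,0.8,-0.39,0,0,0,0,1,0.8,-0.39,0,0,0,0,1]' --grip_force 40

```text
t: 0.77
eef_pos: [0.2882, -0.5548, 0.2308]
tool_rot: [-0.0, 0.991, 0.135, -0.0]
contact_force: [0.9, -0.1, -0.7]
gripper_width: 0.999
grasp_force: 0.0
```

Emit:
jog_arm --moves '[0.8,-0.39,0,0,0,0,1,0.8,-0.39,0,0,0,0,1,0.8,-0.39,0,0,0,0,1,0.8,-0.39,0,0,0,0,1,0.8,-0.39,0,0,0,0,1,0.8,-0.39,0,0,0,0,1,0.8,-0.39,0,0,0,0,1,0.8,-0.39,0,0,0,0,1]'

```text
t: 1.43
eef_pos: [0.3947, -0.4604, 0.2309]
tool_rot: [-0.0, 0.991, 0.135, -0.0]
contact_force: [0.9, 1.0, -0.1]
gripper_width: 1.002
grasp_force: 0.0
```

Emit:
jog_arm --moves '[0.8,-0.39,0,0,0,0,1,0.8,-0.39,0,0,0,0,1,0.8,-0.39,0,0,0,0,1,0.8,-0.39,0,0,0,0,1,0.8,-0.39,0,0,0,0,1,0.8,-0.39,0,0,0,0,1,0.8,-0.39,0,0,0,0,1,0.8,-0.39,0,0,0,0,1]'

```text
t: 2.1
eef_pos: [0.5012, -0.366, 0.2308]
tool_rot: [-0.0, 0.991, 0.135, -0.0]
contact_force: [-0.1, -1.3, 0.4]
gripper_width: 1.002
grasp_force: 0.0
```

```bash
cat > plan.py <<'E'
import sys, numpy as np
from scipy.spatial.transform import Rotation as R
from station import get_obs
# usage: plan.py x y z yaw(deg, world angle of tool x); "-" = keep
o=get_obs(); q=o["tool_rot"]; r=R.from_quat([q[1],q[2],q[3],q[0]]); p=o["eef_pos"]
yaw=np.degrees(np.arctan2(r.as_matrix()[1,0],r.as_matrix()[0,0]))
g=lambda i,d: d if sys.argv[i]=="-" else float(sys.argv[i])
T=np.array([g(1,p[0]),g(2,p[1]),g(3,p[2])]); Y=np.radians(g(4,yaw))
rt=R.from_matrix(np.c_[[np.cos(Y),np.sin(Y),0],[np.sin(Y),-np.cos(Y),0],[0,0,-1]])
print("now",p.round(4),"yaw",yaw.round(2),"t",round(o["t"],2),"w",round(o["gripper_width"],3),"gf",round(o["grasp_force"],1),"F",o["contact_force"].round(1))
print("shift units (now axes)",(r.inv().apply(T-p)/.02).round(2),"turn units",(np.degrees((r.inv()*rt).as_rotvec())/4).round(2), "q7",o["q"][6].round(2))
print("shift units (target axes)",(rt.inv().apply(T-p)/.02).round(2))
E
python3 plan.py 0.609 -0.269 - 9.5
```

```text
now [ 0.5012 -0.366   0.2308] yaw 15.57 t 2.1 w 1.002 gf 0.0 F [-0.1 -1.3  0.4]
shift units (now axes) [ 6.5  -3.23 -0.  ] turn units [-0.01  0.01  1.52] q7 -0.81
shift units (target axes) [ 6.12 -3.9   0.  ]
```

Emit:
jog_arm --moves '[0.81,-0.4,0,0,0,0,1,0.81,-0.4,0,0,0,0,1,0.81,-0.4,0,0,0,0,1,0.81,-0.4,0,0,0,0,1,0.81,-0.4,0,0,0,0,1,0.81,-0.4,0,0,0,0,1,0.81,-0.4,0,0,0,0,1,0.81,-0.4,0,0,0,0,1]'

```text
t: 2.77
eef_pos: [0.6088, -0.2697, 0.2307]
tool_rot: [-0.0, 0.991, 0.135, -0.0]
contact_force: [-0.1, 0.2, -0.1]
gripper_width: 1.0
grasp_force: 0.0
```

Emit:
jog_arm --moves '[0,0,0.5,0,0,0.19,1,0,0,0.5,0,0,0.19,1,0,0,0.5,0,0,0.19,1,0,0,0.5,0,0,0.19,1,0,0,0.5,0,0,0.19,1,0,0,0.5,0,0,0.19,1,0,0,0.5,0,0,0.19,1,0,0,0.5,0,0,0.19,1]'

```text
t: 3.43
eef_pos: [0.6082, -0.2707, 0.1502]
tool_rot: [-0.0, 0.997, 0.082, -0.0]
contact_force: [-0.3, 0.8, 0.5]
gripper_width: 1.0
grasp_force: 0.0
```

```bash
python3 plan.py 0.609 -0.269 0.094 9.5
python3 - <<'E'
from station import *
import cv2,numpy as np
t=read_camera("top")["color"];s=read_camera("scene")["color"]
cv2.imwrite("pics/a1.png",np.hstack([cv2.resize(x,None,fx=5,fy=5) for x in(t[130:210,345:425],s[110:190,295:375])]))
E
```

```text
now [ 0.6082 -0.2707  0.1502] yaw 9.39 t 3.43 w 1.0 gf 0.0 F [-0.3  0.8  0.5]
shift units (now axes) [ 0.05 -0.08  2.81] turn units [-0.    0.   -0.03] q7 -1.14
shift units (target axes) [ 0.05 -0.08  2.81]
```

View pics/a1.png

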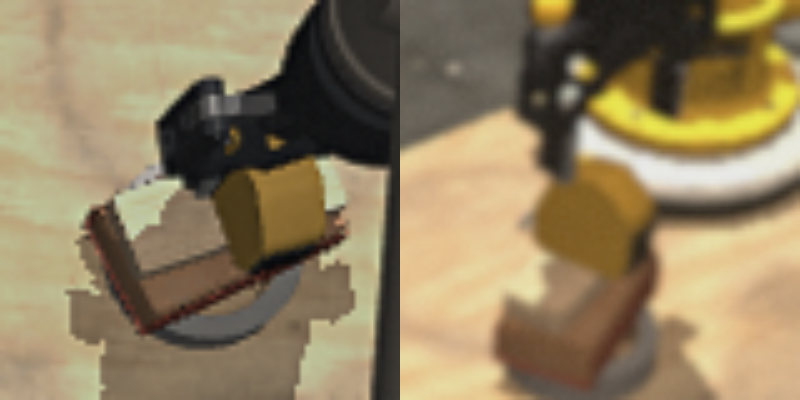

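The crop shows the open fingers straddling the yellow case: the left finger tip is clear to its left and the right finger is hidden behind it. Descending and closing.

Emit:
jog_arm --moves '[0.05,-0.08,0.4,0,0,0,1,0,0,0.4,0,0,0,1,0,0,0.4,0,0,0,1,0,0,0.4,0,0,0,1,0,0,0.4,0,0,0,1,0,0,0.4,0,0,0,1,0,0,0.4,0,0,0,1,0,0,0,0,0,0,1]'

```text
t: 4.2
eef_pos: [0.6081, -0.2682, 0.0931]
tool_rot: [-0.001, 0.997, 0.083, -0.001]
contact_force: [0.1, -0.1, -0.8]
gripper_width: 1.001
grasp_force: 0.0
```

Emit:
jog_arm --moves '[0,0,0,0,0,0,0.6,0,0,0,0,0,0,0.5,0,0,0,0,0,0,0.45,0,0,0,0,0,0,0.4,0,0,0,0,0,0,0.35,0,0,0,0,0,0,0.2,0,0,0,0,0,0,0,0,0,0,0,0,0,0]' --grip_force 40

```text
t: 4.87
eef_pos: [0.6096, -0.2693, 0.0962]
tool_rot: [0.001, 0.997, 0.083, 0.001]
contact_force: [-1.4, -1.0, 5.3]
gripper_width: 0.406
grasp_force: 38.5
```

Emit:
jog_arm --moves '[0,0,0,0,0,0,0,0,0,0,0,0,0,0,0,0,-0.1,0,0,0,0,0,0,-0.2,0,0,0,0,0,0,-0.3,0,0,0,0,0,0,-0.4,0,0,0,0,0,0,-0.5,0,0,0,0,0,0,-0.5,0,0,0,0]'

```text
t: 5.53
eef_pos: [0.6093, -0.2685, 0.1362]
tool_rot: [-0.0, 0.997, 0.083, -0.0]
contact_force: [-0.3, -0.5, -3.5]
gripper_width: 0.404
grasp_force: 38.6
```

Emit:
jog_arm --moves '[0,0,-0.6,0,0,-1,0,0,0,-0.6,0,0,-1,0,0,0,-0.6,0,0,-1,0,0,0,-0.6,0,0,-1,0,0,0,-0.6,0,0,-1,0,0,0,-0.6,0,0,-1,0,0,0,-0.6,0,0,-1,0,0,0,-0.6,0,0,-1,0]'

```text
t: 6.2
eef_pos: [0.6092, -0.2687, 0.233]
tool_rot: [0.0, 0.935, 0.356, 0.0]
contact_force: [-1.4, 0.5, -2.8]
gripper_width: 0.404
grasp_force: 38.7
```

Emit:
jog_arm --moves '[0,0,0,0,0,-1,0,0,0,0,0,0,-1,0,0,0,0,0,0,-1,0,0,0,0,0,0,-1,0,0,0,0,0,0,-1,0,0,0,0,0,0,-1,0,0,0,0,0,0,-1,0,0,0,0,0,0,-1,0]'

```text
t: 6.87
eef_pos: [0.6092, -0.2688, 0.2324]
tool_rot: [0.0, 0.8, 0.6, 0.0]
contact_force: [-0.5, -0.2, -3.2]
gripper_width: 0.406
grasp_force: 38.7
```

Emit:
jog_arm --moves '[0,0,0,0,0,-1,0,0,0,0,0,0,-1,0,0,0,0,0,0,-1,0,0,0,0,0,0,-1,0,0,0,0,0,0,-1,0,0,0,0,0,0,-1,0,0,0,0,0,0,-0.9,0,0,0,0,0,0,0,0]'

```text
t: 7.53
eef_pos: [0.6092, -0.269, 0.2323]
tool_rot: [0.0, 0.635, 0.773, -0.0]
contact_force: [0.8, -0.9, -3.7]
gripper_width: 0.408
grasp_force: 38.8
```

```bash
python3 plan.py 0.419 0.3254 - 101.2
```

```text
now [ 0.6092 -0.269   0.2323] yaw 101.19 t 7.53 w 0.408 gf 38.8 F [ 0.8 -0.9 -3.7]
shift units (now axes) [ 3.10e+01 -3.56e+00 -2.00e-02] turn units [ 0.01  0.01 -0.  ] q7 0.32
shift units (target axes) [31.   -3.56  0.  ]
```

Emit:
jog_arm --moves '[0.97,-0.11,0,0,0,0,0,0.97,-0.11,0,0,0,0,0,0.97,-0.11,0,0,0,0,0,0.97,-0.11,0,0,0,0,0,0.97,-0.11,0,0,0,0,0,0.97,-0.11,0,0,0,0,0,0.97,-0.11,0,0,0,0,0,0.97,-0.11,0,0,0,0,0]'

```text
t: 8.2
eef_pos: [0.5618, -0.1191, 0.2321]
tool_rot: [0.001, 0.636, 0.771, 0.0]
contact_force: [-0.3, 0.6, -4.5]
gripper_width: 0.404
grasp_force: 38.9
```

Emit:
jog_arm --moves '[0.97,-0.11,0,0,0,0,0,0.97,-0.11,0,0,0,0,0,0.97,-0.11,0,0,0,0,0,0.97,-0.11,0,0,0,0,0,0.97,-0.11,0,0,0,0,0,0.97,-0.11,0,0,0,0,0,0.97,-0.11,0,0,0,0,0,0.97,-0.11,0,0,0,0,0]'

```text
t: 8.87
eef_pos: [0.5148, 0.03, 0.2322]
tool_rot: [0.001, 0.636, 0.771, 0.0]
contact_force: [0.8, 0.5, -2.9]
gripper_width: 0.408
grasp_force: 38.9
```

Emit:
jog_arm --moves '[0.97,-0.11,0,0,0,0,0,0.97,-0.11,0,0,0,0,0,0.97,-0.11,0,0,0,0,0,0.97,-0.11,0,0,0,0,0,0.97,-0.11,0,0,0,0,0,0.97,-0.11,0,0,0,0,0,0.97,-0.11,0,0,0,0,0,0.97,-0.11,0,0,0,0,0]'

```text
t: 9.53
eef_pos: [0.4677, 0.1789, 0.2322]
tool_rot: [0.001, 0.636, 0.771, 0.0]
contact_force: [0.2, -0.7, -3.2]
gripper_width: 0.408
grasp_force: 38.9
```

Emit:
jog_arm --moves '[0.97,-0.11,0,0,0,0,0,0.97,-0.11,0,0,0,0,0,0.97,-0.11,0,0,0,0,0,0.97,-0.11,0,0,0,0,0,0.97,-0.11,0,0,0,0,0,0.97,-0.11,0,0,0,0,0,0.97,-0.11,0,0,0,0,0,0.97,-0.11,0,0,0,0,0]'

```text
t: 10.2
eef_pos: [0.4206, 0.3278, 0.2321]
tool_rot: [0.001, 0.637, 0.771, 0.0]
contact_force: [0.4, -0.4, -4.0]
gripper_width: 0.403
grasp_force: 38.9
```

Emit:
jog_arm --moves '[0,0,0.7,0,0,0,0,0,0,0.7,0,0,0,0,0,0,0.7,0,0,0,0,0,0,0.7,0,0,0,0,0,0,0.7,0,0,0,0,0,0,0.7,0,0,0,0,0,0,0.7,0,0,0,0,0,0,0.6,0,0,0,0]'

```text
t: 10.87
eef_pos: [0.4212, 0.3269, 0.1211]
tool_rot: [0.0, 0.636, 0.771, 0.0]
contact_force: [-0.2, -0.9, -4.0]
gripper_width: 0.407
grasp_force: 38.9
```

```bash
python3 plan.py 0.419 0.3254 0.024 101.2
python3 - <<'E'
from station import *
import cv2,numpy as np,pickle
t=read_camera("top");s=read_camera("scene")
pickle.dump(t,open("top1.pkl","wb"));pickle.dump(s,open("scene1.pkl","wb"))
t=t["color"];s=s["color"]
cv2.imwrite("pics/b1.png",np.hstack([cv2.resize(x,None,fx=5,fy=5,interpolation=cv2.INTER_CUBIC) for x in(t[185:265,110:190],s[245:325,150:230])]))
E
```

```text
now [0.4212 0.3269 0.1211] yaw 100.95 t 10.87 w 0.407 gf 38.9 F [-0.2 -0.9 -4. ]
shift units (now axes) [-0.05 -0.12  4.86] turn units [ 0.01  0.01 -0.06] q7 -0.94
shift units (target axes) [-0.05 -0.12  4.86]
```

View pics/b1.png

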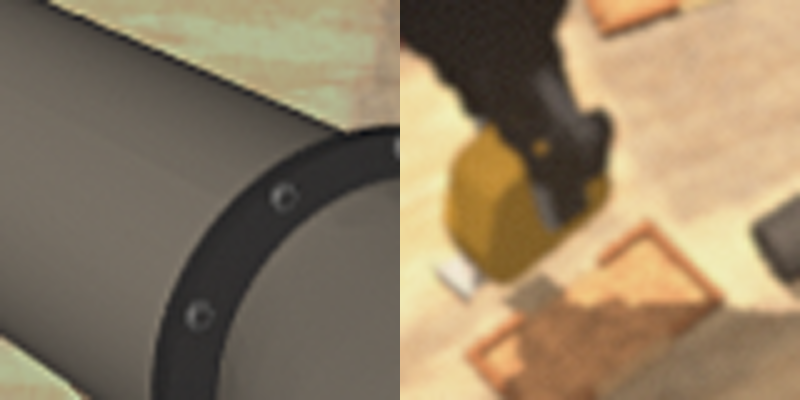

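The top view is blocked by the arm. The scene crop shows the measure upright in the gripper with its metal hook at the left end, at (435–480, 260–298), so the hook points to world +y. I'll check where the ends lie relative to the TCP.

Run:
```python
from h import *
s=load("scene1")
S=lambda *P:np.array([150,245])+(np.array(P)-[400,0]+.5)/5-.5
y=np.radians(100.95);a=np.array([np.cos(y),np.sin(y),0]);n=np.array([np.sin(y),-np.cos(y),0]);p=np.array([.4212,.3269,0])
for z in(.104,.110,.115):
    print(z,[((X-p)@a*1000).round(),((X-p)@n*1000).round()] if 0 else [(int((X-p)@a*1000),int((X-p)@n*1000)) for X in onplane(s,S((437,262),(470,300),(500,283),(590,215)),z)])
a1=s["color"][265:310,152:195];cv2.imwrite("pics/b2.png",cv2.resize(cv2.convertScaleAbs(a1,alpha=1.5),None,fx=12,fy=12,interpolation=cv2.INTER_CUBIC))
```

```text
0.104 [(48, 7), (49, -19), (35, -21), (-14, -19)]
0.11 [(50, 3), (50, -23), (36, -25), (-12, -23)]
0.115 [(51, 0), (52, -27), (37, -29), (-10, -27)]
```

View pics/b2.png

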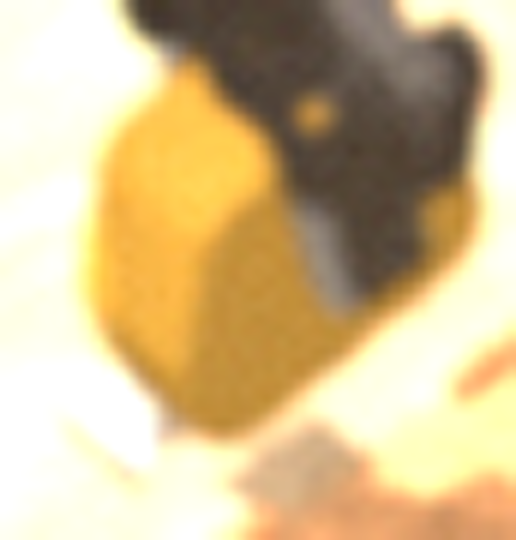

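The hook tip is 49 mm from the TCP, so the measure's origin is about 7–8 mm toward the hook. I'll offset the target by that and descend.

Emit:
jog_arm --moves '[-0.33,-0.06,0,0,0,-0.06,0,-0.32,-0.06,0,0,0,0,0,0,0,0.6,0,0,0,0,0,0,0.8,0,0,0,0,0,0,0.8,0,0,0,0,0,0,0.8,0,0,0,0,0,0,0.6,0,0,0,0,0,0,0.4,0,0,0,0]'

```text
t: 11.63
eef_pos: [0.4207, 0.3131, 0.0399]
tool_rot: [-0.0, 0.634, 0.773, -0.001]
contact_force: [0.3, -0.2, -3.1]
gripper_width: 0.407
grasp_force: 39.0
```

Emit:
jog_arm --moves '[0,0,0.2,0,0,0,0,0,0,0.2,0,0,0,0,0,0,0.15,0,0,0,0,0,0,0.1,0,0,0,0,0,0,0.05,0,0,0,0,0,0,0,0,0,0,0,0,0,0,0,0,0,0,0,0,0,0,0,0,0]'

```text
t: 12.3
eef_pos: [0.4211, 0.3139, 0.0276]
tool_rot: [0.0, 0.634, 0.773, 0.0]
contact_force: [-0.5, -0.3, -3.6]
gripper_width: 0.404
grasp_force: 39.0
```

```bash
python3 plan.py 0.4213 0.3136 0.0215 101.2
```

```text
now [0.4211 0.3139 0.0276] yaw 101.33 t 12.3 w 0.404 gf 39.0 F [-0.5 -0.3 -3.6]
shift units (now axes) [-0.02  0.01  0.3 ] turn units [ 0.01 -0.    0.03] q7 -1.03
shift units (target axes) [-0.02  0.01  0.3 ]
```

Emit:
jog_arm --moves '[0,0,0.06,0,0,0,0,0,0,0.06,0,0,0,0,0,0,0.06,0,0,0,0,0,0,0.04,0,0,0,0,0,0,0,0,0,0,0,0,0,0,0,0,0,0,0,0,0,0,0,0,0,0,0,0,0,0,0,0]'

```text
t: 12.97
eef_pos: [0.421, 0.3137, 0.0232]
tool_rot: [0.0, 0.634, 0.773, -0.0]
contact_force: [-1.3, -2.9, 5.3]
gripper_width: 0.408
grasp_force: 40.0
```

Emit:
jog_arm --moves '[0,0,0.04,0,0,0,0,0,0,0.04,0,0,0,0,0,0,0,0,0,0,0,0,0,0,0,0,0,0,0,0,0,0,0,0,0,0,0,0,0,0,0,0,0,0,0,0,0,0,0,0,0,0,0,0,0,0]'

```text
t: 13.63
eef_pos: [0.421, 0.3137, 0.023]
tool_rot: [0.001, 0.634, 0.773, -0.0]
contact_force: [-5.6, -7.9, 23.8]
gripper_width: 0.402
grasp_force: 42.1
```

Emit:
jog_arm --moves '[0,0,-0.05,0,0,0,0,0,0,0,0,0,0,0,0,0,0,0,0,0,0.42,0,0,0,0,0,0,0.45,0,0,0,0,0,0,0.5,0,0,0,0,0,0,0.6,0,0,0,0,0,0,0.75,0,0,0,0,0,0,0.8]'

```text
t: 14.3
eef_pos: [0.4209, 0.3139, 0.0222]
tool_rot: [-0.0, 0.634, 0.773, 0.0]
contact_force: [-0.7, -0.5, -0.0]
gripper_width: 0.796
grasp_force: 0.0
```

Emit:
jog_arm --moves '[0,0,-0.1,0,0,0,0.8,0,0,-0.3,0,0,0,0.8,0,0,-0.6,0,0,0,0.8,0,0,-0.8,0,0,0,0.8,0,0,-1,0,0,0,0.8,0,0,-1,0,0,0,0.8,0,0,-1,0,0,0,0.8,0,0,-1,0,0,0,0.8]'

```text
t: 14.97
eef_pos: [0.4208, 0.3139, 0.1404]
tool_rot: [0.0, 0.634, 0.774, 0.0]
contact_force: [0.3, -0.7, 0.1]
gripper_width: 0.8
grasp_force: 0.0
```

```bash
python3 plan.py 0.619 -0.2575 0.2 114.7
python3 - <<'E'
from station import *
import cv2,numpy as np,pickle
t=read_camera("top");s=read_camera("scene")
pickle.dump(t,open("top2.pkl","wb"));pickle.dump(s,open("scene2.pkl","wb"))
t=t["color"];s=s["color"]
f=lambda x:cv2.resize(x,(400,300),interpolation=cv2.INTER_CUBIC)
cv2.imwrite("pics/c1.png",np.hstack([f(t[145:205,350:430]),f(s[270:330,150:230])]))
E
```

```text
now [0.4208 0.3139 0.1404] yaw 101.35 t 14.97 w 0.8 gf 0.0 F [ 0.3 -0.7  0.1]
shift units (now axes) [-29.96   4.09  -2.99] turn units [ 0.01 -0.   -3.34] q7 -0.89
shift units (target axes) [-30.1   -2.94  -2.98]
```

View pics/c1.png

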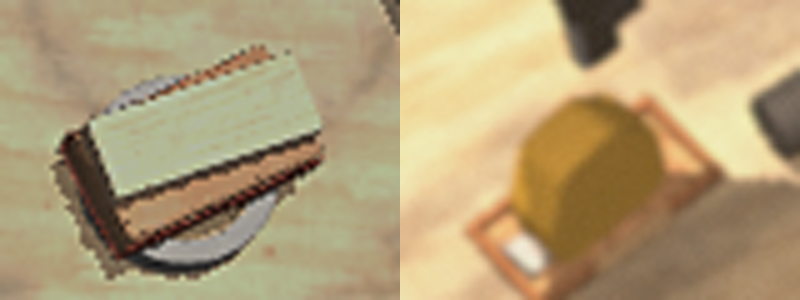

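Step 1 looks good: the measure stands in its tray with the hook inside. In the top crop the offcut is fully visible, with corners at (90,122), (118,198), (288,55) and (325,130). Now measuring.

Run:
```python
from h import *
t=load("top2");s=load("scene2")
hook=onplane(s,np.array([150,270])+(np.array([[505,240],[540,275]])+.5)/5-.5,.006)
y=np.radians(101.2);print("hook along tray",((hook[:,:2]-[.42,.3205])@[np.cos(y),np.sin(y)]).round(4),hook.round(3).tolist())
k=5
big=cv2.resize(t["color"][145:205,350:430],None,fx=k,fy=k,interpolation=cv2.INTER_CUBIC)
h=cv2.cvtColor(big,cv2.COLOR_BGR2HSV)
m=cv2.inRange(h,(28,20,130),(48,75,255));lim=np.zeros_like(m);lim[40:210,80:335]=255;m&=lim
m=cv2.morphologyEx(m,cv2.MORPH_OPEN,np.ones((9,9)))
c=max(cv2.findContours(m,0,cv2.CHAIN_APPROX_NONE)[0],key=cv2.contourArea)[:,0]
P=onplane(t,np.array([350,145])+(c+.5)/k-.5,.077)[:,:2]*1000
print("offcut mask",cv2.minAreaRect(P.astype(np.float32)))
T=lambda *P:np.array([350,145])+(np.array(P)+.5)/k-.5
print("offcut corners",(onplane(t,T((90,122),(118,198),(288,55),(325,130)),.077)*1000).round(0)[:,:2].tolist())
print("block corners",(onplane(t,T((63,140),(122,255),(322,158),(265,47)),.058)*1000).round(0)[:,:2].tolist())
```

```text
hook along tray [-0.0933 -0.0924] [[0.316, 0.205, 0.006], [0.29, 0.201, 0.006]]
offcut mask ((619.85400390625, -258.8017272949219), (42.273414611816406, 109.71995544433594), 22.9352970123291)
offcut corners [[617.0, -202.0], [579.0, -217.0], [658.0, -299.0], [620.0, -318.0]]
block corners [[613.0, -192.0], [556.0, -223.0], [612.0, -321.0], [668.0, -293.0]]
```

Emit:
jog_arm --moves '[0,0,-0.8,0,0,-0.72,0.8,0,0,-0.8,0,0,-0.72,0.8,0,0,-0.8,0,0,-0.72,0.8,0,0,-0.6,0,0,-0.72,0.8,-0.94,-0.06,0,0,0,0,0.8,-0.94,-0.06,0,0,0,0,0.8,-0.94,-0.06,0,0,0,0,0.8,-0.94,-0.06,0,0,0,0,0.8]'

```text
t: 15.73
eef_pos: [0.4456, 0.2417, 0.1985]
tool_rot: [0.0, 0.553, 0.833, -0.0]
contact_force: [0.7, -0.4, 0.6]
gripper_width: 0.8
grasp_force: 0.0
```

Emit:
jog_arm --moves '[-0.94,-0.06,0,0,0,0,0.8,-0.94,-0.06,0,0,0,0,0.8,-0.94,-0.06,0,0,0,0,0.8,-0.94,-0.06,0,0,0,0,0.8,-0.94,-0.06,0,0,0,0,0.8,-0.94,-0.06,0,0,0,0,0.8,-0.94,-0.06,0,0,0,0,0.8,-0.94,-0.06,0,0,0,0,0.8]'

```text
t: 16.4
eef_pos: [0.4951, 0.0994, 0.1985]
tool_rot: [0.0, 0.553, 0.833, -0.0]
contact_force: [0.2, 0.2, 0.6]
gripper_width: 0.805
grasp_force: 0.0
```

Emit:
jog_arm --moves '[-0.94,-0.06,0,0,0,0,0.8,-0.94,-0.06,0,0,0,0,0.8,-0.94,-0.06,0,0,0,0,0.8,-0.94,-0.06,0,0,0,0,0.8,-0.94,-0.06,0,0,0,0,0.8,-0.94,-0.06,0,0,0,0,0.8,-0.94,-0.06,0,0,0,0,0.8,-0.94,-0.06,0,0,0,0,0.8]'

```text
t: 17.07
eef_pos: [0.5447, -0.0428, 0.1984]
tool_rot: [-0.0, 0.553, 0.833, -0.0]
contact_force: [0.4, -0.0, -0.4]
gripper_width: 0.802
grasp_force: 0.0
```

Emit:
jog_arm --moves '[-0.94,-0.06,0,0,0,0,0.8,-0.94,-0.06,0,0,0,0,0.8,-0.94,-0.06,0,0,0,0,0.8,-0.94,-0.06,0,0,0,0,0.8,-0.94,-0.06,0,0,0,0,0.8,-0.94,-0.06,0,0,0,0,0.8,-0.94,-0.06,0,0,0,0,0.8,-0.94,-0.06,0,0,0,0,0.8]'

```text
t: 17.73
eef_pos: [0.5942, -0.1851, 0.1984]
tool_rot: [-0.0, 0.553, 0.833, -0.0]
contact_force: [0.5, 0.7, -0.2]
gripper_width: 0.801
grasp_force: 0.0
```

```bash
python3 plan.py 0.620 -0.2588 0.11 112.9
python3 - <<'E'
from h import *
s=load("scene2")
hook=onplane(s,np.array([150,270])+(np.array([[105,240],[140,275]])+.5)/5-.5,.006)
y=np.radians(101.2);print("hook along/across tray",((hook[:,:2]-[.42,.3205])@[[np.cos(y),np.sin(y)],[np.sin(y),-np.cos(y)]]).round(4),hook.round(3).tolist())
E
```

```text
now [ 0.5942 -0.1851  0.1984] yaw 112.87 t 17.73 w 0.801 gf 0.0 F [ 0.5  0.7 -0.2]
shift units (now axes) [-3.9  -0.24  4.42] turn units [-0.   -0.01 -0.01] q7 0.35
shift units (target axes) [-3.9  -0.25  4.42]
hook along/across tray [[ 0.0417  0.0097]
 [ 0.0407 -0.0178]] [[0.421, 0.363, 0.006], [0.395, 0.357, 0.006]]
```

Emit:
jog_arm --moves '[-0.97,-0.06,0,0,0,0,0.8,-0.97,-0.06,0,0,0,0,0.8,-0.97,-0.06,0,0,0,0,0.8,-0.97,-0.06,0,0,0,0,0.8,0,0,0.9,0,0,0,0.8,0,0,0.9,0,0,0,0.8,0,0,0.9,0,0,0,0.8,0,0,0.9,0,0,0,0.8]'

```text
t: 18.4
eef_pos: [0.6198, -0.2577, 0.1256]
tool_rot: [-0.0, 0.553, 0.833, 0.0]
contact_force: [-1.0, 0.2, -0.2]
gripper_width: 0.801
grasp_force: 0.0
```

Emit:
jog_arm --moves '[0,0,0.6,0,0,0,0.8,0,0,0.6,0,0,0,0.8,0,0,0.6,0,0,0,0.8,0,0,0.5,0,0,0,0.8,0,0,0.4,0,0,0,0.8,0,0,0.3,0,0,0,0.8,0,0,0.2,0,0,0,0.8,0,0,0,0,0,0,0.8]'

```text
t: 19.07
eef_pos: [0.6198, -0.2576, 0.0616]
tool_rot: [-0.0, 0.553, 0.833, -0.0]
contact_force: [-0.2, -0.3, 0.1]
gripper_width: 0.801
grasp_force: 0.0
```

```bash
python3 plan.py 0.620 -0.2588 0.060 112.9
```

```text
now [ 0.6198 -0.2576  0.0616] yaw 112.85 t 19.07 w 0.801 gf 0.0 F [-0.2 -0.3  0.1]
shift units (now axes) [-0.06 -0.01  0.08] turn units [-0.01 -0.01 -0.01] q7 0.37
shift units (target axes) [-0.06 -0.01  0.08]
```

Emit:
jog_arm --moves '[-0.05,0,0.02,0,0,0,0.7,0,0,0,0,0,0,0.62,0,0,0,0,0,0,0.57,0,0,0,0,0,0,0.53,0,0,0,0,0,0,0.5,0,0,0,0,0,0,0.4,0,0,0,0,0,0,0.2,0,0,0,0,0,0,0]' --grip_force 40

```text
t: 19.73
eef_pos: [0.6207, -0.2589, 0.0625]
tool_rot: [0.0, 0.553, 0.833, -0.0]
contact_force: [-1.6, -0.2, 4.8]
gripper_width: 0.476
grasp_force: 42.3
```

```bash
python3 plan.py 0.620 -0.2588 0.2 112.9
```

```text
now [ 0.6207 -0.2589  0.0625] yaw 112.84 t 19.73 w 0.476 gf 42.3 F [-1.6 -0.2  4.8]
shift units (now axes) [ 0.01 -0.03 -6.88] turn units [ 0.    0.01 -0.02] q7 0.38
shift units (target axes) [ 0.02 -0.03 -6.88]
```

Emit:
jog_arm --moves '[0,0,0,0,0,0,0,0,0,-0.1,0,0,0,0,0,0,-0.2,0,0,0,0,0,0,-0.3,0,0,0,0,0,0,-0.4,0,0,0,0,0,0,-0.5,0,0,0,0,0,0,-0.5,0,0,0,0,0,0,-0.5,0,0,0,0]'

```text
t: 20.4
eef_pos: [0.6208, -0.2586, 0.1134]
tool_rot: [0.0, 0.553, 0.833, 0.0]
contact_force: [-0.4, 0.9, -1.8]
gripper_width: 0.479
grasp_force: 41.6
```

Emit:
jog_arm --moves '[0,0,-0.5,0,0,0.96,0,0,0,-0.5,0,0,0.96,0,0,0,-0.5,0,0,0.96,0,0,0,-0.5,0,0,0.96,0,0,0,-0.5,0,0,0.96,0,0,0,-0.5,0,0,0.96,0,0,0,-0.5,0,0,0.95,0,0,0,-0.5,0,0,0.95,0]'

```text
t: 21.07
eef_pos: [0.6206, -0.2585, 0.1935]
tool_rot: [0.0, 0.755, 0.656, 0.0]
contact_force: [0.2, 0.0, -1.2]
gripper_width: 0.479
grasp_force: 41.6
```

```bash
python3 plan.py 0.6126 0.1690 - 82.2
```

```text
now [ 0.6206 -0.2585  0.1935] yaw 82.04 t 21.07 w 0.479 gf 41.6 F [ 0.2  0.  -1.2]
shift units (now axes) [21.11 -3.36 -0.  ] turn units [ 0.01  0.   -0.04] q7 -0.03
shift units (target axes) [21.12 -3.3   0.  ]
```

Emit:
jog_arm --moves '[0.88,-0.14,0,0,0,0,0,0.88,-0.14,0,0,0,0,0,0.88,-0.14,0,0,0,0,0,0.88,-0.14,0,0,0,0,0,0.88,-0.14,0,0,0,0,0,0.88,-0.14,0,0,0,0,0,0.88,-0.14,0,0,0,0,0,0.88,-0.14,0,0,0,0,0]'

```text
t: 21.73
eef_pos: [0.6174, -0.1151, 0.193]
tool_rot: [0.0, 0.753, 0.658, 0.0]
contact_force: [0.0, 0.8, -1.7]
gripper_width: 0.48
grasp_force: 41.6
```

Emit:
jog_arm --moves '[0.88,-0.14,0,0,0,0,0,0.88,-0.14,0,0,0,0,0,0.88,-0.14,0,0,0,0,0,0.88,-0.14,0,0,0,0,0,0.88,-0.14,0,0,0,0,0,0.88,-0.14,0,0,0,0,0,0.88,-0.14,0,0,0,0,0,0.88,-0.14,0,0,0,0,0]'

```text
t: 22.4
eef_pos: [0.6143, 0.0275, 0.193]
tool_rot: [0.0, 0.753, 0.658, 0.0]
contact_force: [-0.1, 0.2, -2.3]
gripper_width: 0.479
grasp_force: 41.6
```

Emit:
jog_arm --moves '[0.88,-0.14,0,0,0,0,0,0.88,-0.14,0,0,0,0,0,0.88,-0.14,0,0,0,0,0,0.88,-0.14,0,0,0,0,0,0.88,-0.14,0,0,0,0,0,0.88,-0.14,0,0,0,0,0,0.88,-0.14,0,0,0,0,0,0.88,-0.14,0,0,0,0,0]'

```text
t: 23.07
eef_pos: [0.6111, 0.17, 0.193]
tool_rot: [0.0, 0.753, 0.658, 0.0]
contact_force: [0.5, 0.3, -2.2]
gripper_width: 0.482
grasp_force: 41.6
```

Emit:
jog_arm --moves '[0,0,0.8,0,0,0,0,0,0,0.8,0,0,0,0,0,0,0.8,0,0,0,0,0,0,0.8,0,0,0,0,0,0,0.8,0,0,0,0,0,0,0.8,0,0,0,0,0,0,0.8,0,0,0,0,0,0,0.5,0,0,0,0]'

```text
t: 23.73
eef_pos: [0.6108, 0.1688, 0.0692]
tool_rot: [-0.0, 0.753, 0.657, -0.0]
contact_force: [-0.9, -0.2, -2.2]
gripper_width: 0.48
grasp_force: 41.5
```

```bash
python3 plan.py 0.6126 0.1690 0.03 82.2;  python3 - <<'E'
from station import *
import cv2,numpy as np,pickle
t=read_camera("top");s=read_camera("scene")
pickle.dump(t,open("top3.pkl","wb"));pickle.dump(s,open("scene3.pkl","wb"))
t=t["color"];s=s["color"]
f=lambda x:cv2.resize(x,(400,300),interpolation=cv2.INTER_CUBIC)
cv2.imwrite("pics/d1.png",np.hstack([f(t[135:195,180:260]),f(s[200:260,170:250])]))
E
```

```text
now [0.6108 0.1688 0.0692] yaw 82.21 t 23.73 w 0.48 gf 41.5 F [-0.9 -0.2 -2.2]
shift units (now axes) [0.02 0.09 1.96] turn units [-0.01  0.01  0.  ] q7 -0.81
shift units (target axes) [0.02 0.09 1.96]
```

View pics/d1.png

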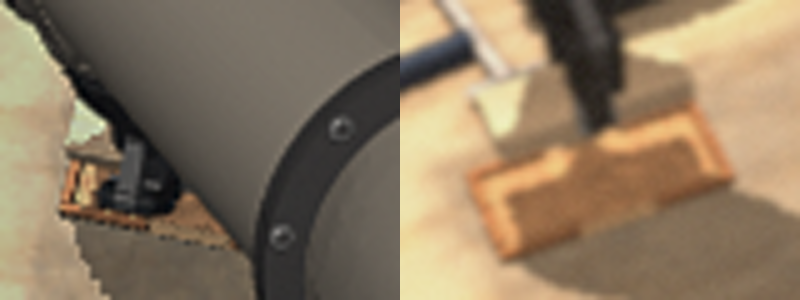

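The scene crop shows the offcut level in the gripper above its tray. Its left end is at X≈470–505 and its right end at X≈690. I'll check the end offsets.

Run:
```python
from h import *
s=load("scene3");y=np.radians(82.2)
M=np.array([[np.cos(y),np.sin(y)],[np.sin(y),-np.cos(y)]])
S=lambda *P:np.array([170,200])+(np.array(P)-[400,0]+.5)/5-.5
print("top near edge L R",((onplane(s,S((488,118),(694,72)),.084)[:,:2]-[.6108,.1688])@M.T*1000).round())
print("bottom near L R",((onplane(s,S((505,152),(693,106)),.065)[:,:2]-[.6108,.1688])@M.T*1000).round())
print("tray inner-ish outer corners near L,R",((onplane(s,S((508,262),(737,185)),.006)[:,:2]-[.6126,.1690])@M.T*1000).round())
```

```text
top near edge L R [[ 51.  -7.]
 [-59. -23.]]
bottom near L R [[ 48. -17.]
 [-54. -29.]]
tray inner-ish outer corners near L,R [[ 62. -41.]
 [-70. -43.]]
```

Emit:
jog_arm --moves '[0,0.09,0.4,0,0,0,0,0,0,0.5,0,0,0,0,0,0,0.5,0,0,0,0,0,0,0.4,0,0,0,0,0,0,0.3,0,0,0,0,0,0,0.2,0,0,0,0,0,0,0.2,0,0,0,0,0,0,0.1,0,0,0,0]'

```text
t: 24.5
eef_pos: [0.6128, 0.1687, 0.0174]
tool_rot: [-0.0, 0.753, 0.657, -0.0]
contact_force: [-1.0, -0.0, -1.1]
gripper_width: 0.477
grasp_force: 41.6
```

Emit:
jog_arm --moves '[0,0,0.1,0,0,0,0,0,0,0.1,0,0,0,0,0,0,0.06,0,0,0,0,0,0,0.04,0,0,0,0,0,0,0,0,0,0,0,0,0,0,0,0,0,0,0,0,0,0,0,0,0,0,0,0,0,0,0,0]'

```text
t: 25.17
eef_pos: [0.613, 0.1687, 0.0121]
tool_rot: [0.0, 0.754, 0.657, 0.0]
contact_force: [-0.4, -0.2, -2.3]
gripper_width: 0.479
grasp_force: 41.6
```

```bash
python3 plan.py 0.6126 0.1690 0.0085 82.2
```

```text
now [0.613  0.1687 0.0121] yaw 82.21 t 25.17 w 0.479 gf 41.6 F [-0.4 -0.2 -2.3]
shift units (now axes) [ 0.01 -0.02  0.18] turn units [ 0. -0.  0.] q7 -0.85
shift units (target axes) [ 0.01 -0.02  0.18]
```

Emit:
jog_arm --moves '[0,0,0.04,0,0,0,0,0,0,0.04,0,0,0,0,0,0,0.04,0,0,0,0,0,0,0.04,0,0,0,0,0,0,0.03,0,0,0,0,0,0,0,0,0,0,0,0,0,0,0,0,0,0,0,0,0,0,0,0,0]'

```text
t: 25.83
eef_pos: [0.6129, 0.1687, 0.0085]
tool_rot: [0.0, 0.754, 0.657, -0.0]
contact_force: [-2.5, -1.0, 5.6]
gripper_width: 0.481
grasp_force: 42.3
```

Emit:
jog_arm --moves '[0,0,-0.02,0,0,0,0.46,0,0,0,0,0,0,0.5,0,0,0,0,0,0,0.54,0,0,0,0,0,0,0.6,0,0,0,0,0,0,0.65,0,0,0,0,0,0,0.7,0,0,0,0,0,0,0.7,0,0,0,0,0,0,0.7]'

```text
t: 26.5
eef_pos: [0.613, 0.1688, 0.0085]
tool_rot: [0.0, 0.753, 0.657, 0.0]
contact_force: [0.4, 0.4, -0.4]
gripper_width: 0.702
grasp_force: 0.0
```

Emit:
jog_arm --moves '[0,0,-0.1,0,0,0,0.7,0,0,-0.3,0,0,0,0.7,0,0,-0.6,0,0,0,0.7,0,0,-0.8,0,0,0,0.7,0,0,-1,0,0,0,0.7,0,0,-1,0,0,0,0.7,0,0,-1,0,0,0,0.7,0,0,-1,0,0,0,0.7]'

```text
t: 27.17
eef_pos: [0.613, 0.1689, 0.1268]
tool_rot: [0.0, 0.753, 0.658, 0.001]
contact_force: [0.4, -0.3, -0.8]
gripper_width: 0.697
grasp_force: 0.0
```

```bash
python3 plan.py 0.6123 -0.2573 0.16 119
python3 - <<'E'
from station import *
import cv2,numpy as np,pickle
t=read_camera("top");s=read_camera("scene")
pickle.dump(t,open("top4.pkl","wb"));pickle.dump(s,open("scene4.pkl","wb"))
t=t["color"];s=s["color"]
f=lambda x:cv2.resize(x,(400,300),interpolation=cv2.INTER_CUBIC)
cv2.imwrite("pics/e1.png",np.hstack([f(t[145:205,350:430]),f(s[200:260,170:250])]))
E
```

```text
now [0.613  0.1689 0.1268] yaw 82.22 t 27.17 w 0.697 gf 0.0 F [ 0.4 -0.3 -0.8]
shift units (now axes) [-21.12   2.85  -1.67] turn units [ 0.02 -0.   -9.19] q7 -0.77
shift units (target axes) [-18.62 -10.36  -1.66]
```

View pics/e1.png

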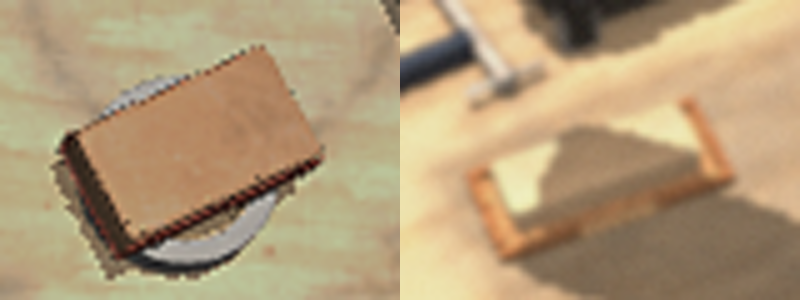

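The offcut lies flat inside its tray. The block is fully visible, with top corners near (72,138), (127,245), (320,157) and (262,47). Measuring it and the roll rim.

Run:
```python
from h import *
t=load("top4");k=5
big=cv2.resize(t["color"][145:205,350:430],None,fx=k,fy=k,interpolation=cv2.INTER_CUBIC)
h=cv2.cvtColor(big,cv2.COLOR_BGR2HSV)
T=lambda P:np.array([350,145])+(np.array(P)+.5)/k-.5
print(h[150,200],h[230,230],h[100,40])
m=cv2.inRange(h,(5,70,120),(19,255,255));lim=np.zeros_like(m);lim[30:270,50:340]=255;m&=lim
m=cv2.morphologyEx(m,cv2.MORPH_OPEN,np.ones((9,9)))
c=max(cv2.findContours(m,0,cv2.CHAIN_APPROX_NONE)[0],key=cv2.contourArea)[:,0]
print("block",cv2.minAreaRect((onplane(t,T(c),.058)[:,:2]*1000).astype(np.float32)))
print("corners",(onplane(t,T([(72,138),(127,245),(320,157),(262,47)]),.058)*1000).round()[:,:2].tolist())
s=load("scene4")
```

```text
[ 14 116 182] [ 19  16 175] [ 18  80 184]
block ((619.7922973632812, -267.065185546875), (66.76548767089844, 124.67530822753906), 28.62020492553711)
corners [[614.0, -197.0], [561.0, -226.0], [612.0, -320.0], [668.0, -291.0]]
```

Emit:
jog_arm --moves '[-0.88,0.12,0,0,0,0,1,-0.88,0.12,0,0,0,0,1,-0.88,0.12,0,0,0,0,1,-0.88,0.12,0,0,0,0,1,-0.88,0.12,0,0,0,0,1,-0.88,0.12,0,0,0,0,1,-0.88,0.12,0,0,0,0,1,-0.88,0.12,0,0,0,0,1]'

```text
t: 27.93
eef_pos: [0.6126, 0.0258, 0.1247]
tool_rot: [-0.0, 0.753, 0.657, -0.0]
contact_force: [-0.3, -0.4, -0.7]
gripper_width: 0.999
grasp_force: 0.0
```

Emit:
jog_arm --moves '[-0.88,0.12,0,0,0,0,1,-0.88,0.12,0,0,0,0,1,-0.88,0.12,0,0,0,0,1,-0.88,0.12,0,0,0,0,1,-0.88,0.12,0,0,0,0,1,-0.88,0.12,0,0,0,0,1,-0.88,0.12,0,0,0,0,1,-0.88,0.12,0,0,0,0,1]'

```text
t: 28.6
eef_pos: [0.6125, -0.1163, 0.1247]
tool_rot: [-0.0, 0.753, 0.658, -0.0]
contact_force: [-0.1, -0.8, -0.6]
gripper_width: 1.002
grasp_force: 0.0
```

Emit:
jog_arm --moves '[-0.88,0.12,0,0,0,0,1,-0.88,0.12,0,0,0,0,1,-0.88,0.12,0,0,0,0,1,-0.88,0.12,0,0,0,0,1,-0.88,0.12,0,0,0,0,1,-0.88,0.12,0,0,0,0,1,-0.88,0.12,0,0,0,0,1,-0.88,0.12,0,0,0,0,1]'

```text
t: 29.27
eef_pos: [0.6124, -0.2584, 0.1246]
tool_rot: [-0.0, 0.753, 0.657, -0.0]
contact_force: [-0.4, 1.1, 0.6]
gripper_width: 1.002
grasp_force: 0.0
```

Emit:
jog_arm --moves '[0,0,0,0,0,-1,1,0,0,0,0,0,-1,1,0,0,0,0,0,-1,1,0,0,0,0,0,-1,1,0,0,0,0,0,-1,1,0,0,0,0,0,-1,1,0,0,0,0,0,-1,1,0,0,0,0,0,-1,1]'

```text
t: 29.93
eef_pos: [0.6125, -0.2576, 0.1247]
tool_rot: [-0.0, 0.542, 0.841, -0.0]
contact_force: [0.2, 0.3, 0.3]
gripper_width: 1.004
grasp_force: 0.0
```

```bash
python3 plan.py 0.6133 -0.258 0.08 118.8
```

```text
now [ 0.6125 -0.2576  0.1247] yaw 114.41 t 29.93 w 1.004 gf 0.0 F [0.2 0.3 0.3]
shift units (now axes) [-0.04  0.03  2.23] turn units [-0.  -0.  -1.1] q7 0.42
shift units (target axes) [-0.04  0.03  2.23]
```

Turn the last bit and descend to z≈0.075, then look at the finger clearance.

Emit:
jog_arm --moves '[-0.04,0.03,0.3,0,0,-0.55,1,0,0,0.3,0,0,-0.55,1,0,0,0.4,0,0,0,1,0,0,0.4,0,0,0,1,0,0,0.4,0,0,0,1,0,0,0.4,0,0,0,1,0,0,0.3,0,0,0,1,0,0,0,0,0,0,1]'

```text
t: 30.6
eef_pos: [0.6126, -0.2578, 0.0727]
tool_rot: [-0.001, 0.51, 0.86, -0.0]
contact_force: [-0.3, -0.3, -0.1]
gripper_width: 1.002
grasp_force: 0.0
```

```bash
python3 plan.py 0.6133 -0.258 0.028 118.8
python3 - <<'E'
from station import *
import cv2,numpy as np,pickle
t=read_camera("top");s=read_camera("scene")
t=t["color"];s=s["color"]
f=lambda x:cv2.resize(x,(400,300),interpolation=cv2.INTER_CUBIC)
cv2.imwrite("pics/f1.png",np.hstack([f(t[145:205,350:430]),f(s[140:200,290:370])]))
E
```

```text
now [ 0.6126 -0.2578  0.0727] yaw 118.61 t 30.6 w 1.002 gf 0.0 F [-0.3 -0.3 -0.1]
shift units (now axes) [-0.03  0.03  2.23] turn units [-0.03 -0.03 -0.05] q7 0.45
shift units (target axes) [-0.03  0.02  2.23]
```

View pics/f1.png

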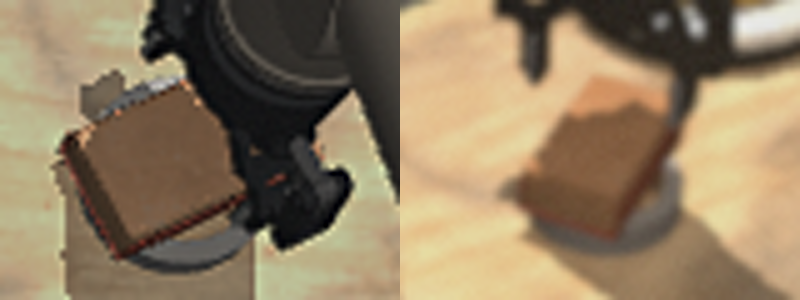

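The crop shows both fingers straddling the block (scene view tips at about (535,75) and (685,90)). Descending in two stages.

Emit:
jog_arm --moves '[-0.03,0.03,0.3,0,0,-0.05,1,0,0,0.3,0,0,0,1,0,0,0.3,0,0,0,1,0,0,0.2,0,0,0,1,0,0,0.1,0,0,0,1,0,0,0.1,0,0,0,1,0,0,0.1,0,0,0,1,0,0,0,0,0,0,1]'

```text
t: 31.37
eef_pos: [0.6143, -0.2582, 0.0462]
tool_rot: [-0.0, 0.509, 0.861, -0.0]
contact_force: [-0.1, 0.6, 0.2]
gripper_width: 1.0
grasp_force: 0.0
```

Emit:
jog_arm --moves '[0,0,0.1,0,0,0,1,0,0,0.2,0,0,0,1,0,0,0.2,0,0,0,1,0,0,0.2,0,0,0,1,0,0,0.1,0,0,0,1,0,0,0.05,0,0,0,1,0,0,0,0,0,0,1,0,0,0,0,0,0,1]'

```text
t: 32.03
eef_pos: [0.6145, -0.2583, 0.0295]
tool_rot: [0.0, 0.509, 0.861, 0.0]
contact_force: [0.3, -0.9, 1.0]
gripper_width: 0.999
grasp_force: 0.0
```

Emit:
jog_arm --moves '[0,0,0,0,0,0,0.93,0,0,0,0,0,0,0.88,0,0,0,0,0,0,0.84,0,0,0,0,0,0,0.8,0,0,0,0,0,0,0.76,0,0,0,0,0,0,0.7,0,0,0,0,0,0,0.5,0,0,0,0,0,0,0.5]' --grip_force 40

```text
t: 32.7
eef_pos: [0.6147, -0.2583, 0.0299]
tool_rot: [0.0, 0.509, 0.861, 0.0]
contact_force: [-0.2, 0.5, 3.2]
gripper_width: 0.743
grasp_force: 45.0
```

```bash
python3 plan.py 0.4627 -0.0087 0.15 102.9
```

```text
now [ 0.6147 -0.2583  0.0299] yaw 118.81 t 32.7 w 0.743 gf 45.0 F [-0.2  0.5  3.2]
shift units (now axes) [14.6  -0.64 -6.01] turn units [0.01 0.01 3.98] q7 0.43
shift units (target axes) [13.86 -4.62 -6.01]
```

Emit:
jog_arm --moves '[0,0,0,0,0,0,0.5,0,0,-0.1,0,0,0,0.5,0,0,-0.2,0,0,0,0.5,0,0,-0.3,0,0,0,0.5,0,0,-0.5,0,0,0,0.5,0,0,-0.6,0,0,0,0.5,0,0,-0.6,0,0,0,0.5,0,0,-0.6,0,0,0,0.5]'

```text
t: 33.37
eef_pos: [0.6148, -0.2583, 0.0893]
tool_rot: [0.0, 0.509, 0.861, 0.0]
contact_force: [0.4, 0.0, -0.8]
gripper_width: 0.741
grasp_force: 44.5
```

Emit:
jog_arm --moves '[0,0,-0.4,0,0,0.5,0.5,0,0,-0.4,0,0,0.5,0.5,0,0,-0.4,0,0,0.5,0.5,0,0,-0.4,0,0,0.5,0.5,0,0,-0.4,0,0,0.5,0.5,0,0,-0.4,0,0,0.5,0.5,0,0,-0.3,0,0,0.5,0.5,0,0,-0.2,0,0,0.48,0.5]'

```text
t: 34.03
eef_pos: [0.615, -0.2583, 0.1477]
tool_rot: [0.001, 0.624, 0.782, 0.0]
contact_force: [0.1, 0.2, 0.0]
gripper_width: 0.743
grasp_force: 44.5
```

Emit:
jog_arm --moves '[0.87,-0.29,0,0,0,0,0.5,0.87,-0.29,0,0,0,0,0.5,0.87,-0.29,0,0,0,0,0.5,0.87,-0.29,0,0,0,0,0.5,0.87,-0.29,0,0,0,0,0.5,0.87,-0.29,0,0,0,0,0.5,0.87,-0.29,0,0,0,0,0.5,0.87,-0.29,0,0,0,0,0.5]'

```text
t: 34.7
eef_pos: [0.5379, -0.1322, 0.1468]
tool_rot: [0.001, 0.623, 0.782, 0.0]
contact_force: [1.1, 0.0, -1.3]
gripper_width: 0.74
grasp_force: 44.5
```

Emit:
jog_arm --moves '[0.87,-0.29,0,0,0,0,0.5,0.87,-0.29,0,0,0,0,0.5,0.87,-0.29,0,0,0,0,0.5,0.87,-0.29,0,0,0,0,0.5,0.87,-0.29,0,0,0,0,0.5,0.87,-0.29,0,0,0,0,0.5,0.87,-0.29,0,0,0,0,0.5,0.8,-0.29,0,0,0,0,0.5]'

```text
t: 35.37
eef_pos: [0.462, -0.0079, 0.1467]
tool_rot: [0.001, 0.623, 0.782, 0.0]
contact_force: [0.4, -0.5, -1.1]
gripper_width: 0.74
grasp_force: 44.5
```

```bash
python3 plan.py 0.4627 -0.0087 0.05 102.9
python3 - <<'E'
from station import *
import cv2,numpy as np,pickle
t=read_camera("top");s=read_camera("scene")
pickle.dump(t,open("top5.pkl","wb"));pickle.dump(s,open("scene5.pkl","wb"))
t=t["color"];s=s["color"]
f=lambda x:cv2.resize(x,(400,300),interpolation=cv2.INTER_CUBIC)
cv2.imwrite("pics/g1.png",np.hstack([f(t[145:205,350:430]),f(s[180:285,220:360])]))
E
```

```text
now [ 0.462  -0.0079  0.1467] yaw 102.92 t 35.37 w 0.74 gf 44.5 F [ 0.4 -0.5 -1.1]
shift units (now axes) [-0.04  0.02  4.83] turn units [0.02 0.01 0.01] q7 -0.15
shift units (target axes) [-0.05  0.03  4.83]
```

View pics/g1.png

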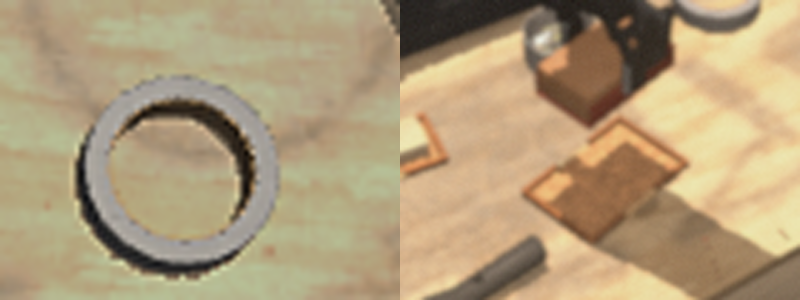

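The block is held level above its tray. The tape roll is fully visible in the top crop, with its ring centre at about (181,169). Checking both.

Run:
```python
from h import *
s=load("scene5");t=load("top5");y=np.radians(102.9)
M=np.array([[np.cos(y),np.sin(y)],[np.sin(y),-np.cos(y)]]);k=400/140
S=lambda *P:np.array([220,180])+(np.array(P)-[400,0]+.5)/k-.5
print("block bottom L,near,R",((onplane(s,S((538,93),(590,127),(673,72)),.141)[:,:2]-[.462,-.0079])@M.T*1000).round().tolist())
print("tray outer L,near,top,R",((onplane(s,S((522,192),(592,241),(621,117),(690,163)),.009)[:,:2]-[.4627,-.0087])@M.T*1000).round().tolist())
k=5;big=cv2.resize(t["color"][145:205,350:430],None,fx=k,fy=k,interpolation=cv2.INTER_CUBIC)
h=cv2.cvtColor(big,cv2.COLOR_BGR2HSV);m=cv2.inRange(h,(0,0,110),(180,45,255));lim=np.zeros_like(m);lim[60:280,70:295]=255;m&=lim
m=cv2.morphologyEx(m,cv2.MORPH_OPEN,np.ones((7,7)))
c,hi=cv2.findContours(m,cv2.RETR_CCOMP,cv2.CHAIN_APPROX_NONE)
for q in sorted(c,key=cv2.contourArea)[-3:]:
    P=(onplane(t,np.array([350,145])+(q[:,0]+.5)/k-.5,.024)[:,:2]*1000).astype(np.float32)
    print("ring",cv2.fitEllipse(P))
# two-view check of roll height
K,R,tt=KRt(s)
hs=cv2.cvtColor(s["color"],cv2.COLOR_BGR2HSV)
```

```text
block bottom L,near,R [[54.0, 27.0], [53.0, -35.0], [-48.0, -43.0]]
tray outer L,near,top,R [[69.0, 40.0], [66.0, -49.0], [-70.0, 38.0], [-69.0, -53.0]]
ring ((612.0242919921875, -259.2088317871094), (76.80648040771484, 77.39618682861328), 12.3846435546875)
ring ((612.243896484375, -259.41229248046875), (98.77281188964844, 99.01896667480469), 89.66242980957031)
```

Emit:
jog_arm --moves '[-0.06,0.03,0.6,0,0,0,0.5,0,0,0.7,0,0,0,0.5,0,0,0.7,0,0,0,0.5,0,0,0.7,0,0,0,0.5,0,0,0.7,0,0,0,0.5,0,0,0.6,0,0,0,0.5,0,0,0.5,0,0,0,0.5,0,0,0.4,0,0,0,0.5]'

```text
t: 36.13
eef_pos: [0.4631, -0.0105, 0.0463]
tool_rot: [-0.0, 0.624, 0.782, -0.0]
contact_force: [-0.3, 0.8, -0.2]
gripper_width: 0.74
grasp_force: 44.6
```

Emit:
jog_arm --moves '[0,0,0.3,0,0,0,0.5,0,0,0.3,0,0,0,0.5,0,0,0.25,0,0,0,0.5,0,0,0.2,0,0,0,0.5,0,0,0.1,0,0,0,0.5,0,0,0.1,0,0,0,0.5,0,0,0.1,0,0,0,0.5,0,0,0,0,0,0,0.5]'

```text
t: 36.8
eef_pos: [0.463, -0.01, 0.0204]
tool_rot: [0.0, 0.623, 0.782, -0.0]
contact_force: [-0.6, 0.3, -0.5]
gripper_width: 0.742
grasp_force: 44.6
```

```bash
python3 plan.py 0.4627 -0.0087 0.0099 102.9
```

```text
now [ 0.463  -0.01    0.0204] yaw 102.89 t 36.8 w 0.742 gf 44.6 F [-0.6  0.3 -0.5]
shift units (now axes) [ 0.07 -0.    0.52] turn units [ 0.  0. -0.] q7 -0.35
shift units (target axes) [ 0.07 -0.    0.52]
```

Emit:
jog_arm --moves '[0,0,0.1,0,0,0,0.5,0,0,0.1,0,0,0,0.5,0,0,0.1,0,0,0,0.5,0,0,0.05,0,0,0,0.5,0,0,0.05,0,0,0,0.5,0,0,0.05,0,0,0,0.5,0,0,0,0,0,0,0.5,0,0,0,0,0,0,0.5]'

```text
t: 37.47
eef_pos: [0.463, -0.01, 0.0115]
tool_rot: [-0.0, 0.623, 0.782, -0.0]
contact_force: [-0.7, 0.3, -0.5]
gripper_width: 0.741
grasp_force: 44.6
```

Emit:
jog_arm --moves '[0,0,0.04,0,0,0,0.5,0,0,0.04,0,0,0,0.5,0,0,0,0,0,0,0.5,0,0,0,0,0,0,0.5,0,0,0,0,0,0,0.5,0,0,0,0,0,0,0.5,0,0,0,0,0,0,0.5,0,0,0,0,0,0,0.5]'

```text
t: 38.13
eef_pos: [0.463, -0.01, 0.0099]
tool_rot: [0.0, 0.623, 0.782, -0.0]
contact_force: [0.6, -0.3, -1.1]
gripper_width: 0.744
grasp_force: 44.6
```

Emit:
jog_arm --moves '[0,0,0.03,0,0,0,0.5,0,0,0.03,0,0,0,0.5,0,0,0.03,0,0,0,0.5,0,0,0,0,0,0,0.5,0,0,0,0,0,0,0.5,0,0,0,0,0,0,0.5,0,0,0,0,0,0,0.5,0,0,0,0,0,0,0.5]'

```text
t: 38.8
eef_pos: [0.4631, -0.0101, 0.0097]
tool_rot: [0.001, 0.623, 0.782, -0.001]
contact_force: [-6.9, -0.6, 25.4]
gripper_width: 0.745
grasp_force: 47.8
```

Emit:
jog_arm --moves '[0,0,-0.05,0,0,0,0.5,0,0,0,0,0,0,0.72,0,0,0,0,0,0,0.76,0,0,0,0,0,0,0.8,0,0,0,0,0,0,0.85,0,0,0,0,0,0,0.92,0,0,0,0,0,0,1,0,0,0,0,0,0,1]'

```text
t: 39.47
eef_pos: [0.463, -0.01, 0.009]
tool_rot: [-0.0, 0.623, 0.782, -0.0]
contact_force: [-0.3, 0.5, -0.5]
gripper_width: 1.003
grasp_force: 0.0
```

Emit:
jog_arm --moves '[0,0,-0.1,0,0,0,1,0,0,-0.3,0,0,0,1,0,0,-0.6,0,0,0,1,0,0,-0.8,0,0,0,1,0,0,-1,0,0,0,1,0,0,-1,0,0,0,1,0,0,-1,0,0,0,1,0,0,-1,0,0,0,1]'

```text
t: 40.13
eef_pos: [0.4629, -0.0099, 0.1271]
tool_rot: [0.0, 0.623, 0.782, 0.0]
contact_force: [0.9, -0.1, 0.1]
gripper_width: 1.004
grasp_force: 0.0
```

```bash
python3 plan.py 0.5767 -0.2389 0.1 60
python3 - <<'E'
from station import *
from h import *
t=read_camera("top");s=read_camera("scene")
pickle.dump(t,open("top6.pkl","wb"));pickle.dump(s,open("scene6.pkl","wb"))
f=lambda x:cv2.resize(x,(400,300),interpolation=cv2.INTER_CUBIC)
cv2.imwrite("pics/h1.png",np.hstack([f(t["color"][145:205,350:430]),f(s["color"][195:285,240:360])]))
E
```

```text
now [ 0.4629 -0.0099  0.1271] yaw 102.91 t 40.13 w 1.004 gf 0.0 F [ 0.9 -0.1  0.1]
shift units (now axes) [-12.43   2.99   1.36] turn units [ 1.000e-02 -0.000e+00  1.073e+01] q7 -0.17
shift units (target axes) [-7.07 10.65  1.36]
```

View pics/h1.png

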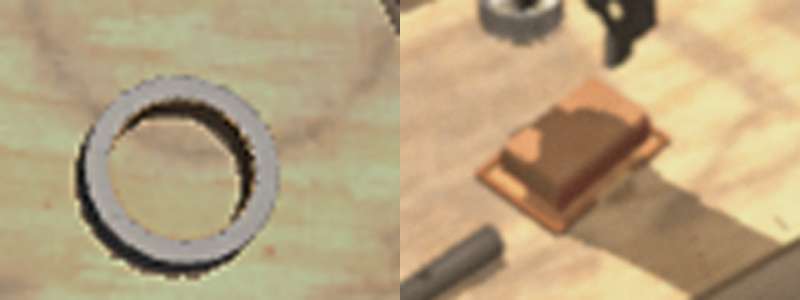

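The block lies flat in its tray and the roll has not moved. Moving on to the roll's near rim.

Emit:
jog_arm --moves '[-0.78,0.19,0,0,0,0,0.5,-0.78,0.19,0,0,0,0,0.5,-0.78,0.19,0,0,0,0,0.5,-0.78,0.19,0,0,0,0,0.5,-0.78,0.19,0,0,0,0,0.5,-0.78,0.19,0,0,0,0,0.5,-0.78,0.19,0,0,0,0,0.5,-0.78,0.19,0,0,0,0,0.5]'

```text
t: 40.9
eef_pos: [0.5204, -0.1256, 0.125]
tool_rot: [-0.0, 0.623, 0.782, -0.0]
contact_force: [0.2, 0.1, -0.2]
gripper_width: 0.501
grasp_force: 0.0
```

Emit:
jog_arm --moves '[-0.78,0.19,0,0,0,0,0.5,-0.78,0.19,0,0,0,0,0.5,-0.78,0.19,0,0,0,0,0.5,-0.78,0.19,0,0,0,0,0.5,-0.78,0.19,0,0,0,0,0.5,-0.78,0.19,0,0,0,0,0.5,-0.78,0.19,0,0,0,0,0.5,-0.78,0.19,0,0,0,0,0.5]'

```text
t: 41.57
eef_pos: [0.5783, -0.2411, 0.1249]
tool_rot: [-0.0, 0.623, 0.782, -0.0]
contact_force: [-0.4, 1.1, 0.1]
gripper_width: 0.498
grasp_force: 0.0
```

Emit:
jog_arm --moves '[0,0,0.1,0,0,1,0.5,0,0,0.1,0,0,1,0.5,0,0,0.1,0,0,1,0.5,0,0,0.1,0,0,1,0.5,0,0,0.1,0,0,1,0.5,0,0,0.1,0,0,1,0.5,0,0,0.1,0,0,1,0.5,0,0,0.1,0,0,1,0.5]'

```text
t: 42.23
eef_pos: [0.5781, -0.2403, 0.1088]
tool_rot: [-0.0, 0.816, 0.579, -0.0]
contact_force: [-0.5, 0.4, 0.7]
gripper_width: 0.502
grasp_force: 0.0
```

Emit:
jog_arm --moves '[0,0,0.5,0,0,0.9,0.5,0,0,0.5,0,0,0.9,0.5,0,0,0.5,0,0,0.9,0.5,0,0,0.3,0,0,0,0.5,0,0,0.2,0,0,0,0.5,0,0,0,0,0,0,0.5,0,0,0,0,0,0,0.5,0,0,0,0,0,0,0.5]'

```text
t: 42.9
eef_pos: [0.5784, -0.24, 0.0696]
tool_rot: [0.0, 0.865, 0.501, 0.0]
contact_force: [-0.7, 0.1, 0.4]
gripper_width: 0.501
grasp_force: 0.0
```

```bash
python3 plan.py 0.5767 -0.2389 0.01 60
python3 - <<'E'
from station import *
from h import *
t=read_camera("top");s=read_camera("scene")
f=lambda x:cv2.resize(x,(400,300),interpolation=cv2.INTER_CUBIC)
cv2.imwrite("pics/i1.png",np.hstack([f(t["color"][145:205,350:430]),f(s["color"][140:200,290:370])]))
E
```

```text
now [ 0.5784 -0.24    0.0696] yaw 60.13 t 42.9 w 0.501 gf 0.0 F [-0.7  0.1  0.4]
shift units (now axes) [ 0.   -0.1   2.98] turn units [ 0.01 -0.    0.03] q7 -0.46
shift units (target axes) [ 0.   -0.1   2.98]
```

View pics/i1.png

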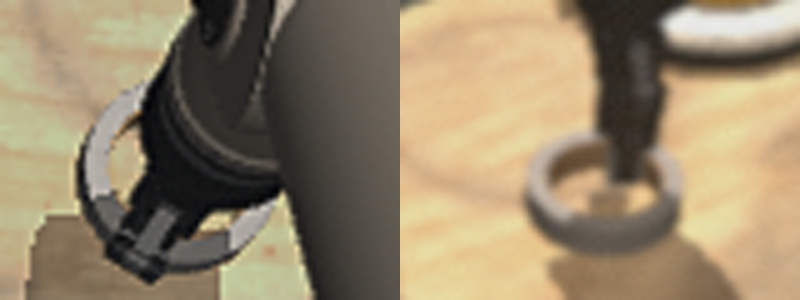

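The crop shows the gripper over the near rim, one finger over the hole and the other outside. Descending.

Emit:
jog_arm --moves '[0,-0.1,0.4,0,0,0,0.5,0,0,0.5,0,0,0,0.5,0,0,0.5,0,0,0,0.5,0,0,0.4,0,0,0,0.5,0,0,0.3,0,0,0,0.5,0,0,0.2,0,0,0,0.5,0,0,0.1,0,0,0,0.5,0,0,0,0,0,0,0.5]'

```text
t: 43.67
eef_pos: [0.576, -0.2386, 0.0205]
tool_rot: [-0.0, 0.866, 0.501, -0.0]
contact_force: [0.5, 0.9, -0.5]
gripper_width: 0.503
grasp_force: 0.0
```

Emit:
jog_arm --moves '[0,0,0.1,0,0,0,0.5,0,0,0.1,0,0,0,0.5,0,0,0.1,0,0,0,0.5,0,0,0.1,0,0,0,0.5,0,0,0.1,0,0,0,0.5,0,0,0.05,0,0,0,0.5,0,0,0,0,0,0,0.5,0,0,0,0,0,0,0.5]'

```text
t: 44.33
eef_pos: [0.5762, -0.2387, 0.0101]
tool_rot: [-0.0, 0.866, 0.501, -0.0]
contact_force: [-0.4, 0.2, -0.8]
gripper_width: 0.5
grasp_force: 0.0
```

Emit:
jog_arm --moves '[0,0,0,0,0,0,0.42,0,0,0,0,0,0,0.36,0,0,0,0,0,0,0.31,0,0,0,0,0,0,0.27,0,0,0,0,0,0,0.23,0,0,0,0,0,0,0.19,0,0,0,0,0,0,0.15,0,0,0,0,0,0,0.12]' --grip_force 40

```text
t: 45.0
eef_pos: [0.5762, -0.2389, 0.0103]
tool_rot: [0.0, 0.866, 0.501, -0.0]
contact_force: [-0.9, 0.2, 3.2]
gripper_width: 0.165
grasp_force: 39.5
```

Emit:
jog_arm --moves '[0,0,0,0,0,0,0.08,0,0,0,0,0,0,0.04,0,0,0,0,0,0,0,0,0,0,0,0,0,0,0,0,0,0,0,0,0,0,0,0,0,0,0,0,0,0,0,0,0,0,0,0,0,0,0,0,0,0]'

```text
t: 45.67
eef_pos: [0.5763, -0.2389, 0.0103]
tool_rot: [0.0, 0.866, 0.501, -0.0]
contact_force: [-2.9, 0.5, 5.7]
gripper_width: 0.167
grasp_force: 39.8
```

```bash
python3 plan.py 0.5767 -0.2389 0.01 60
```

```text
now [ 0.5763 -0.2389  0.0103] yaw 60.08 t 45.67 w 0.167 gf 39.8 F [-2.9  0.5  5.7]
shift units (now axes) [0.01 0.02 0.01] turn units [0.   0.   0.02] q7 -0.49
shift units (target axes) [0.01 0.02 0.01]
```

The rim is about 12 mm thick in practice (grip width 14 mm across the curve), so the roll centre is about 43 mm from the TCP. Lifting and carrying.

Emit:
jog_arm --moves '[0,0,-0.05,0,0,0,0,0,0,-0.1,0,0,0,0,0,0,-0.2,0,0,0,0,0,0,-0.4,0,0,0,0,0,0,-0.5,0,0,0,0,0,0,-0.6,0,0,0,0,0,0,-0.6,0,0,0,0,0,0,-0.5,0,0,0,0]'

```text
t: 46.33
eef_pos: [0.5769, -0.2389, 0.0712]
tool_rot: [0.001, 0.866, 0.501, 0.001]
contact_force: [0.1, 0.3, -1.2]
gripper_width: 0.165
grasp_force: 39.5
```

Emit:
jog_arm --moves '[-0.4,-0.24,0,0,0,0,0,-0.6,-0.36,0,0,0,0,0,-0.6,-0.36,0,0,0,0,0,-0.6,-0.36,0,0,0,0,0,-0.6,-0.36,0,0,0,0,0,-0.6,-0.36,0,0,0,0,0,-0.6,-0.36,0,0,0,0,0,-0.6,-0.36,0,0,0,0,0]'

```text
t: 47.0
eef_pos: [0.4809, -0.2918, 0.069]
tool_rot: [-0.0, 0.866, 0.5, -0.0]
contact_force: [0.7, 0.3, -2.2]
gripper_width: 0.168
grasp_force: 39.5
```

Emit:
jog_arm --moves '[-0.6,-0.36,0,0,0,0,0,-0.6,-0.36,0,0,0,0,0,-0.6,-0.36,0,0,0,0,0,-0.6,-0.36,0,0,0,0,0,-0.6,-0.36,0,0,0,0,0,-0.6,-0.36,0,0,0,0,0,-0.6,-0.36,0,0,0,0,0,-0.5,-0.3,0,0,0,0,0]'

```text
t: 47.67
eef_pos: [0.3851, -0.3452, 0.0691]
tool_rot: [-0.0, 0.866, 0.5, -0.0]
contact_force: [0.5, -0.4, -2.0]
gripper_width: 0.168
grasp_force: 39.5
```

```bash
python3 plan.py 0.3825 -0.346 0.03 60
python3 - <<'E'
from station import *
from h import *
t=read_camera("top");s=read_camera("scene")
pickle.dump(t,open("top7.pkl","wb"));pickle.dump(s,open("scene7.pkl","wb"))
f=lambda x:cv2.resize(x,(400,300),interpolation=cv2.INTER_CUBIC)
cv2.imwrite("pics/j1.png",np.hstack([f(t["color"][220:280,385:465]),f(s["color"][165:225,355:435])]))
E
```

```text
now [ 0.3851 -0.3452  0.0691] yaw 60.05 t 47.67 w 0.168 gf 39.5 F [ 0.5 -0.4 -2. ]
shift units (now axes) [-0.1  -0.09  1.95] turn units [-0.    0.    0.01] q7 -0.15
shift units (target axes) [-0.1  -0.09  1.95]
```

View pics/j1.png

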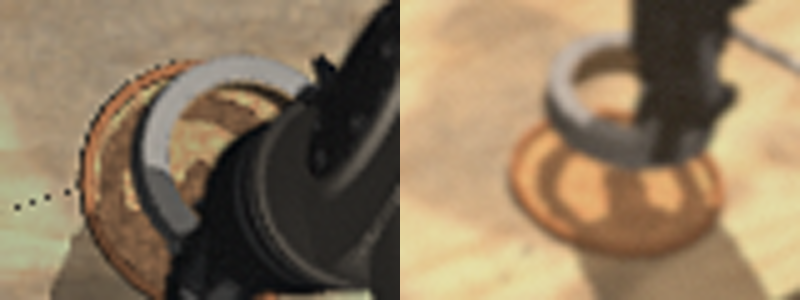

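The roll hangs level over the round tray. In the top view its outer arc is visible through (135,180), (165,90), (240,55) and (290,65). I'll check its centre.

Run:
```python
from h import *
from scipy.optimize import least_squares
t=load("top7");s=load("scene7")
def fit(c,o,P,z,r):
    X=onplane(c,np.array(o)+(np.array(P)+.5)/5-.5,z)[:,:2]
    f=least_squares(lambda p:np.hypot(*(X-p).T)-r,X.mean(0));print((f.x*1000).round(1),(f.fun*1000).round(1))
fit(t,(385,220),[(143,145),(165,92),(200,65),(240,55),(275,59)],.083,.05)
fit(s,(355,165),np.array([(545,90),(555,60),(580,40),(610,33)])-[400,0],.083,.05)
fit(s,(355,165),np.array([(507,165),(520,205),(560,238),(620,258),(690,238),(722,190)])-[400,0],.009,.064)
fit(t,(385,220),[(80,180),(90,130),(120,85),(180,58),(90,230),(120,275)],.009,.064)
```

```text
[ 423.  -363.8] [ 0.4 -0.2 -0.4 -0.   0.4]
[ 415.6 -363.8] [ 1.2 -1.5 -0.   0.8]
[ 416.3 -365.8] [-0.8 -1.1 -0.4  2.7 -2.7 -0.1]
[ 420.3 -366.2] [-0.4 -0.7  0.5  0.5  0.2  0.7]
```

Emit:
jog_arm --moves '[-0.19,-0.06,0.2,0,0,0,0,0,0,0.4,0,0,0,0,0,0,0.4,0,0,0,0,0,0,0.4,0,0,0,0,0,0,0.4,0,0,0,0,0,0,0.3,0,0,0,0,0,0,0.2,0,0,0,0,0,0,0.1,0,0,0,0]'

```text
t: 48.43
eef_pos: [0.3837, -0.3466, 0.0202]
tool_rot: [-0.001, 0.866, 0.501, -0.0]
contact_force: [0.3, 0.0, -1.3]
gripper_width: 0.162
grasp_force: 39.5
```

Emit:
jog_arm --moves '[0,0,0.06,0,0,0,0,0,0,0.06,0,0,0,0,0,0,0.05,0,0,0,0,0,0,0.03,0,0,0,0,0,0,0,0,0,0,0,0,0,0,0,0,0,0,0,0,0,0,0,0,0,0,0,0,0,0,0,0]'

```text
t: 49.1
eef_pos: [0.3839, -0.3471, 0.0173]
tool_rot: [0.0, 0.866, 0.501, 0.0]
contact_force: [-0.4, 0.6, -1.4]
gripper_width: 0.167
grasp_force: 39.5
```

```bash
python3 plan.py - - 0.0143 60
```

```text
now [ 0.3839 -0.3471  0.0173] yaw 60.09 t 49.1 w 0.167 gf 39.5 F [-0.4  0.6 -1.4]
shift units (now axes) [ 0.   -0.    0.15] turn units [0.   0.   0.02] q7 -0.19
shift units (target axes) [0.   0.   0.15]
```

Emit:
jog_arm --moves '[0,0,0.04,0,0,0,0,0,0,0.04,0,0,0,0,0,0,0.04,0,0,0,0,0,0,0.03,0,0,0,0,0,0,0,0,0,0,0,0,0,0,0,0,0,0,0,0,0,0,0,0,0,0,0,0,0,0,0,0]'

```text
t: 49.77
eef_pos: [0.3839, -0.347, 0.0143]
tool_rot: [0.0, 0.866, 0.501, -0.0]
contact_force: [-1.3, 1.0, 4.7]
gripper_width: 0.164
grasp_force: 40.2
```

Emit:
jog_arm --moves '[0,0,0.03,0,0,0,0,0,0,0.02,0,0,0,0,0,0,0,0,0,0,0,0,0,0,0,0,0,0,0,0,0,0,0,0,0,0,0,0,0,0,0,0,0,0,0,0,0,0,0,0,0,0,0,0,0,0]'

```text
t: 50.43
eef_pos: [0.3839, -0.347, 0.0142]
tool_rot: [0.0, 0.866, 0.501, -0.0]
contact_force: [-3.4, 3.3, 15.5]
gripper_width: 0.166
grasp_force: 41.8
```

Emit:
jog_arm --moves '[0,0,-0.04,0,0,0,0.1,0,0,0,0,0,0,0.18,0,0,0,0,0,0,0.22,0,0,0,0,0,0,0.28,0,0,0,0,0,0,0.34,0,0,0,0,0,0,0.4,0,0,0,0,0,0,0.42,0,0,0,0,0,0,0.42]'

```text
t: 51.1
eef_pos: [0.3839, -0.3471, 0.0138]
tool_rot: [-0.0, 0.866, 0.501, 0.0]
contact_force: [0.1, 0.6, -0.2]
gripper_width: 0.419
grasp_force: 0.0
```

Emit:
jog_arm --moves '[0,0,-0.1,0,0,0,0.42,0,0,-0.3,0,0,0,0.42,0,0,-0.6,0,0,0,0.42,0,0,-0.8,0,0,0,0.42,0,0,-1,0,0,0,0.42,0,0,-1,0,0,0,0.42,0,0,-1,0,0,0,0.42,0,0,-1,0,0,0,0.42]'

```text
t: 51.77
eef_pos: [0.3839, -0.347, 0.1321]
tool_rot: [0.0, 0.866, 0.501, 0.0]
contact_force: [-0.7, -0.4, 0.4]
gripper_width: 0.423
grasp_force: 0.0
```

Emit:
jog_arm --moves '[0.8,0.3,-0.5,0,0,0,0.42,0.8,0.3,-0.5,0,0,0,0.42,0.8,0.3,-0.5,0,0,0,0.42,0.8,0.3,-0.5,0,0,0,0.42,0.8,0.3,-0.5,0,0,0,0.42,0.8,0.3,-0.5,0,0,0,0.42,0.4,0.2,-0.2,0,0,0,0.42,0,0,0,0,0,0,0.42]'

```text
t: 52.43
eef_pos: [0.4728, -0.2754, 0.1959]
tool_rot: [0.001, 0.865, 0.502, 0.001]
contact_force: [0.6, 0.3, 0.1]
gripper_width: 0.42
grasp_force: 0.0
```

Run:
```python
from station import *
from h import *
t=read_camera("top");s=read_camera("scene")
pickle.dump(t,open("top8.pkl","wb"));pickle.dump(s,open("scene8.pkl","wb"))
f=lambda x:cv2.resize(x,(400,300),interpolation=cv2.INTER_CUBIC)
cv2.imwrite("pics/k1.png",np.vstack([np.hstack([f(t["color"][220:280,385:465]),f(s["color"][165:225,355:435])]),np.hstack([f(t["color"][140:275,120:300]),f(s["color"][200:335,150:330])])]))
```

```text
(no output)
```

View pics/k1.png

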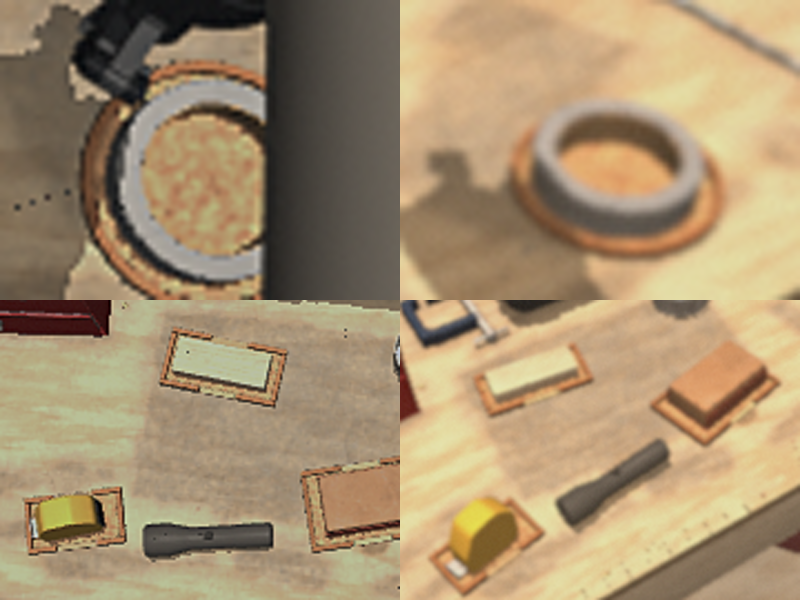

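All four things are in their trays: the roll is concentric, and the offcut and block are well centred. The measure looks slightly left, so I'll check its hook and end in the top view.

Run:
```python
from h import *
t=load("top8");s=load("scene8");y=np.radians(101.2)
M=np.array([[np.cos(y),np.sin(y)],[np.sin(y),-np.cos(y)]])
m=t["color"][222:256,128:180];cv2.imwrite("pics/l1.png",cv2.resize(m,None,fx=15,fy=15,interpolation=cv2.INTER_CUBIC))
h=cv2.cvtColor(t["color"],cv2.COLOR_BGR2HSV)[222:256,128:180]
w=cv2.inRange(h,(0,0,170),(180,40,255));v,u=np.nonzero(w);print("white px",len(u))
A=(onplane(t,np.c_[u+128,v+222],.008)[:,:2]-[.42,.3205])@M.T*1000;print("hook along",A.min(0).round(),A.max(0).round())
k=cv2.inRange(h,(22,120,60),(36,255,255));v,u=np.nonzero(k)
for z in(.02,.035,.067):
    A=(onplane(t,np.c_[u+128,v+222],z)[:,:2]-[.42,.3205])@M.T*1000;print("yellow",z,A.min(0).round(),A.max(0).round())
```

```text
white px 11
hook along [ 43. -13.] [47.  5.]
yellow 0.02 [-20.  -9.] [39. 26.]
yellow 0.035 [-24. -12.] [35. 23.]
yellow 0.067 [-31. -17.] [26. 16.]
```

View pics/l1.png

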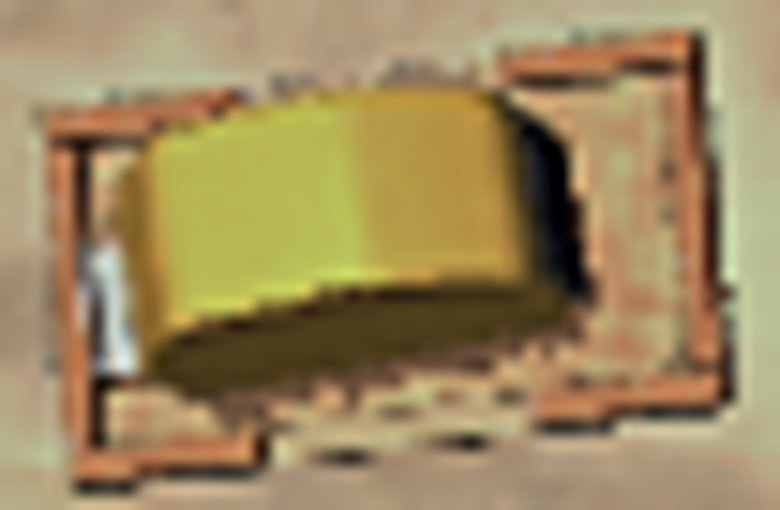

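The hook sits inside the lip and the measure's origin is about 5–6 mm from the tray centre, within the 15 mm limit. It is flat, since contact came exactly at floor height. Handing in.

```bash
python3 -c "
from station import *
print(hand_in())"
```

```text
the job is handed in; nothing more can be done
None
```

I handed the job in with all four things in their own trays, released and, as far as the last pictures show, flat; the tin and torch were left alone. The tape measure is about 5–6 mm off centre (limit 15 mm), and the hand-in gave no verdict.

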